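Hang the spice bin on the slat rail and put the jar in it

TASK

Hang the small steel bin on the slat rail of the panel: tip its front up, slip its two tongues into the groove, feeling for the groove because the rail's height is not known exactly, and rotate it down until it hangs level with its back flat against the rail. Let go of it, then stand the spice jar upright in the bin. Work gently, without forcing the bin against the panel or pressing the jar down hard, and leave the other things on the worktop where they are.

Things in the scene. Friction and masses are not known exactly. Their poses are not given: they have to be found in the camera images.
- panel: Fixed free-standing white panel, 300 mm wide, 190 mm high, with a level aluminium slat rail over its full width. Origin: on the worktop below the middle of the rail's front face. x points level into the panel (away from the robot), y along the rail, z up; the rail's front face is the plane x = 0.
- rail_mid (a point): Nominal front edge of the groove floor, mid width, 140 mm above the worktop, axes as the panel's. The rail may be clipped on higher or lower: the REAL groove floor lies anywhere from 18 mm below to 18 mm above this point and must be found by feel or sight. The rail does not give way when touched.
- groove_in (a point): Nominal foot of the groove's back wall, 18 mm behind rail_mid (height as unsure). From the REAL floor up: the groove is open 14 mm high; then comes a lip 3 mm thick (x 0 to 3 mm), 16 mm high, its top the rail's top. Behind it all a cavity 18 mm deep, roof 26 mm above the floor. Below the groove the front is flat, flush with the lip, for 72 mm.
- bin: Loose open steel bin, 0.13 to 0.25 kg, upright on the worktop. Origin: centre of its underside; x points to its back, the grip tab in front is at -x, z up. Tray 70 mm deep (x -35 to 35), 110 mm wide, walls and floor 3 mm; back plate 56 mm high, sides 40, front 36. Once hung, its underside is 52 mm below the real groove floor and the back face at the rail's front.
- bin_tongue (a point): Middle of the leg tips of the bin's two tongues (x 41, y 0, z 70 mm in the bin's frame, axes as the bin's). Tongues 24 mm wide at y = -34 and 34: a web, z 52 to 56, x 35 to 43 mm, then an upturned leg, x 39.5 to 43, z 52 to 70. They enter the groove only with the front tipped up some 32 to 40 degrees, tip first along the leg; lowered, the leg is behind the lip, the web on the groove floor.
- bin_grip (a point): Place to grip, on the bin's grip tab: an upright plate 10 mm thick (across y), 30 mm high (z 12 to 42 mm above the bin's underside), that stands out in front of the bin from x = -35 to -88 mm. This point is at x = -58 mm, y = 0, z = 28 mm in the bin's frame; axes as the bin's.
- bin_back (a point): Point on the outer face of the bin's back plate, mid width, at half its height (x = 35, y = 0, z = 28 mm in the bin's frame); axes as the bin's.
- jar: Loose round spice jar with a green lid, 46 mm in diameter, 106 mm high, about 0.11 kg, standing upright. Origin: centre of its underside, z up.
- jar_mid (a point): Centre of the spice jar, half-way up (53 mm above its underside), on its axis.
- shaker: Bystander: steel churn-shaped shaker, 62 mm in diameter, 113 mm high, loose. Origin: centre of its underside.
- pastry_ring: Bystander: steel pastry ring, 76 mm in diameter, 40 mm high, loose. Origin: centre of its underside.
- tall_tin: Bystander: tall closed tin, 76 mm in diameter, 110 mm high, loose. Origin: centre of its underside.
Things that resemble listed ones, but are neither listed nor needed, are in the scene too. Leave any orange look-alike of the jar alone.

How it is judged:
By the outcome, as a careful person would: the job done as asked, in the order asked, and still so for the second after the job is handed in, with the robot touching nothing.
It also fails if it takes over 72 s, if anything falls off the work surface, if the arm or the gripper's body presses on something with over 40 N, if the wrist force passes 120 N, or if a joint passes its speed limit or range.

ROBOT

A 7-joint arm with a two-finger parallel gripper is mounted at the origin on a cart in front of the work surface, level with it; the furniture and walls round the work are solid. World frame = base frame: x ahead of the robot, y to its left, z up, the work surface at z = 0. Lengths are in mm, angles in rad, forces in N, time in s.
With the tool pointing down it reaches from about 400 to 850 mm from the base axis. Payload 4.5 kg.
Tool frame: the origin (TCP) lies at the very end of the fingers, on their centre line; the grasp point (between the pads) lies 19 mm behind it; z points along the fingers, y is the direction in which the jaws open and shut (so a half turn about z gives the same grasp; the last joint's range is limited). The gripper opens to 88 mm and grips with 3 to 60 N. Pads are 18 mm wide; open, the fingers measure 123 mm over their backs; the gripper's body (75 mm by 187 mm) begins 45 mm behind the grasp point.
Start: joints at [-1.076, 0.689, -0.195, 1.565, 0.157, 0.902, -0.215], TCP at [277.901, 559.843, 238.743] pointing down, gripper open.
Joint ranges: [-3.01, 3.01], [-0.46, 2.08], [-1.47, 1.51], [0.13, 2.56], [-1, 4.14], [0.04, 2.09], [-2.66, 2.66]. Speed limits (rad/s): [2.57, 2.57, 3.14, 3.14, 3.14, 3.14, 3.14].

INTERFACE

Orientations are given as a 3x3 rotation matrix whose columns are the frame's x, y, z axes.
In Python, from workcell import arm, get_image, camera_model gives the robot as it stands.
- The arm moves only by the tool move_arm, never from a script. Its argument "increments" is a list of rows, each an object of numbers: "dx", "dy", "dz": the shift along the tool's x, y, z in cm; "rx", "ry", "rz": the turn, a rotation vector about the tool's x, y, z in degrees; "gripper": the finger opening in cm, from 0 to 8.81. A call has 1 to 10 rows; each row is the pose to reach, as a shift and turn from the pose commanded when the call began, along the tool's axes at that moment; what a row does not reach only later rows make up. A row lasts 1/10 s, in which the tool goes at most 50 mm and 8.59 degrees, less where a joint would pass 70% of its speed; a pose out of reach is approached as far as the arm can. A call with a gripper value outside its range is refused whole. The fingers move at their own pace and stop on an object; "force" is the grip in N (left out, the last holds). Time passes only in rows, so rows that repeat a pose let the fingers close. It gives the time, the measured TCP pose, the force and the opening at its end, in the units of the state.
- arm.state(): the state, without advancing time (a new reading comes with each control period).
- get_image(name): name is "side" or "top" or "wrist"; returns (picture, depth): 384x512x3 uint8, red, green, blue; 384x512 float32, mm along the optical axis (not along the pixel's ray), 0 where there is no reading.
- camera_model(name): a dict with "K" (3x3 intrinsics, pixels), "cam_to_world" (4x4, takes a point from camera to world coordinates). Camera axes: x right, y down, z forward; pixel columns grow to the right and rows downward; lengths in mm; the calibration is good to about 2 mm. The wrist camera is an equidistant fisheye: a pixel r from the principal point sees the ray r / f radians off the axis. A picture is of the moment at which its call begins: read the wrist's pose just before it. camera_model takes no time and is no camera call; for the wrist camera it gives the pose at the moment of the call.
- arm.job_done(): hands the job in, once; it reports no verdict.
The state is a dict: "time": time; "joint_pos": joint angles; "dq": joint speeds; "tau": joint torques, N m; "tcp_pos": TCP position; "tcp_rot": TCP orientation; "ft_force": force on the tool from outside, world axes, zero at the start; "torque": the same for the moment, N m; "opening": finger opening in mm.
Only numpy, scipy, OpenCV 4.12 (cv2) and the standard library are available. Lean on these libraries where they do the work, as an engineer would, in place of code of your own. Each camera call takes 0.05 s, during which the arm holds its last target.

## Working session

There is one attempt and no reset: what is moved stays moved. The work goes in short steps, Python scripts to look and compute and a tool call to move; the robot and the scene stay as the last step left them, time stands still between calls to the robot, and variables do not carry over. Pictures are saved under pics/ and viewed, and the job is handed in when it is done.

Besides the shell and the picture viewer there is one more tool, called after "Emit:" as name([rows], argument=value, ...), one row to a line, values as JSON. move_arm: Moves the arm, as the interface text tells. Its arguments: {"type":"object","properties":{"increments":{"type":"array","items":{"type":"object","properties":{"dx":{"type":"number"},"dy":{"type":"number"},"dz":{"type":"number"},"rx":{"type":"number"},"ry":{"type":"number"},"rz":{"type":"number"},"gripper":{"type":"number"}}}},"force":{"type":"number"}},"required":["increments"]}

```bash
ls; mkdir -p pics; python3 - <<'E'
from workcell import arm, get_image, camera_model
import cv2, numpy as np
for n in ["side","top"]:
    im,d=get_image(n)
    cv2.imwrite(f"pics/{n}0.png",im[:,:,::-1])
    np.save(f"{n}0.npy",d)
    m=camera_model(n); print(n,m["K"],np.round(m["cam_to_world"],3))
print(arm.state())
E
```

```text
pics
side [[392.25915827   0.         256.83080193]
 [  0.         392.25915827 195.86551076]
 [  0.           0.           1.        ]] [[ 9.02000e-01 -2.50000e-01  3.52000e-01  1.72520e+01]
 [-4.32000e-01 -5.35000e-01  7.26000e-01 -9.57767e+02]
 [ 7.00000e-03 -8.07000e-01 -5.91000e-01  9.36877e+02]
 [ 0.00000e+00  0.00000e+00  0.00000e+00  1.00000e+00]]
top [[413.29099297   0.         259.48573274]
 [  0.         413.29099297 191.55692273]
 [  0.           0.           1.        ]] [[ 3.000000e-02 -9.940000e-01  1.090000e-01  3.674890e+02]
 [-1.000000e+00 -3.000000e-02 -1.000000e-03  4.981300e+01]
 [ 4.000000e-03 -1.090000e-01 -9.940000e-01  1.265107e+03]
 [ 0.000000e+00  0.000000e+00  0.000000e+00  1.000000e+00]]
{'time': 0.1, 'joint_pos': array([-1.0762226 ,  0.68992341, -0.19452676,  1.56623101,  0.15730826,
        0.90249051, -0.21511325]), 'dq': array([-0.00141559, -0.00171378, -0.00033769, -0.00247401, -0.00018209,
        0.00036648, -0.00071974]), 'tau': array([-4.36648697e-03, -5.28495026e+01, -1.27180573e+00, -1.53837293e+01,
       -5.25563036e-02,  1.95471417e-03,  5.30793432e-05]), 'tcp_pos': array([277.68691013, 559.29425878, 237.97826473]), 'tcp_rot': array([[-8.95740884e-01,  4.44576059e-01, -6.29272214e-04],
       [ 4.44576488e-01,  8.95739575e-01, -1.53623991e-03],
       [-1.19311459e-04, -1.65583253e-03, -9.99998622e-01]]), 'ft_force': array([ 0.0425702 ,  0.92791483, -0.95764873]), 'torque': array([ 0.04273177,  0.03906809, -0.06908491]), 'opening': 88.05642157482185}
```

View pics/side0.png

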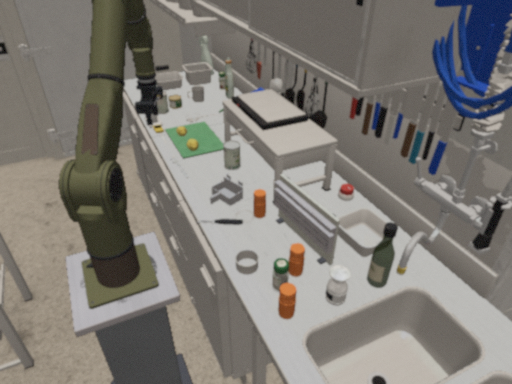

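View pics/top0.png

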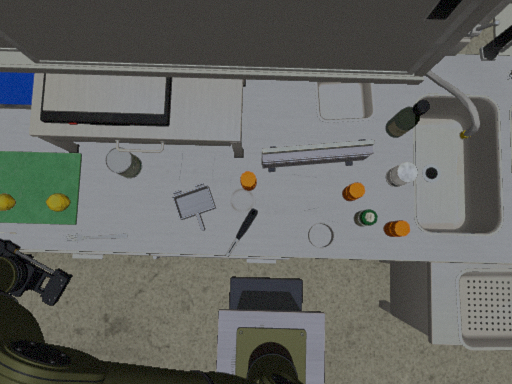

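```bash
cat > h.py <<'E'
import numpy as np, cv2
from workcell import arm, get_image, camera_model
def w(n,u,v,d,m=None):
    m=m or camera_model(n);K=m["K"]
    return (m["cam_to_world"]@np.array([(u-K[0,2])/K[0,0]*d,(v-K[1,2])/K[1,1]*d,d,1]))[:3]
def cloud(n,d):
    m=camera_model(n);K=m["K"];v,u=np.mgrid[:d.shape[0],:d.shape[1]]
    P=np.stack([(u-K[0,2])/K[0,0]*d,(v-K[1,2])/K[1,1]*d,d,np.ones_like(d)],-1)
    return (P@m["cam_to_world"].T)[...,:3]
def proj(n,p):
    m=camera_model(n);K=m["K"];q=np.linalg.inv(m["cam_to_world"])@np.r_[p,1]
    return K[0,0]*q[0]/q[2]+K[0,2],K[1,1]*q[1]/q[2]+K[1,2]
def crop(im,u0,v0,u1,v1,s,fn):
    cv2.imwrite(fn,cv2.resize(im[v0:v1,u0:u1,::-1],None,fx=s,fy=s,interpolation=cv2.INTER_CUBIC))
E
python3 - <<'E'
from h import *
im=cv2.imread("pics/top0.png")[:,:,::-1]
crop(im,165,170,265,245,8,"pics/t1.png")
crop(im,255,130,415,250,5,"pics/t2.png")
im=cv2.imread("pics/side0.png")[:,:,::-1]
crop(im,200,160,360,280,5,"pics/s1.png")
C=cloud("top",np.load("top0.npy"))
for u,v in [(195,203),(180,195),(368,217),(318,152),(318,158),(320,235),(404,174),(126,162),(248,180),(356,190),(270,230),(203,222)]:
    print(u,v,np.round(C[v,u],1))
E
```

```text
195 203 [463.9 244.8   6.3]
180 195 [483.1 283.9  47.6]
368 217 [ 431.5 -256.9  107.2]
318 152 [ 600.1 -105.9  165.4]
318 158 [ 585.2 -107.3  157.2]
320 235 [ 378.2 -138.5    4. ]
404 174 [ 556.1 -358.   109.7]
126 162 [566.6 429.9 108.1]
248 180 [525.6  82.6 109. ]
356 190 [ 507.1 -223.7  103.7]
270 230 [ 367.5   49.8 1265.1]
203 222 [406.9 218.4   2.1]
```

View pics/t1.png

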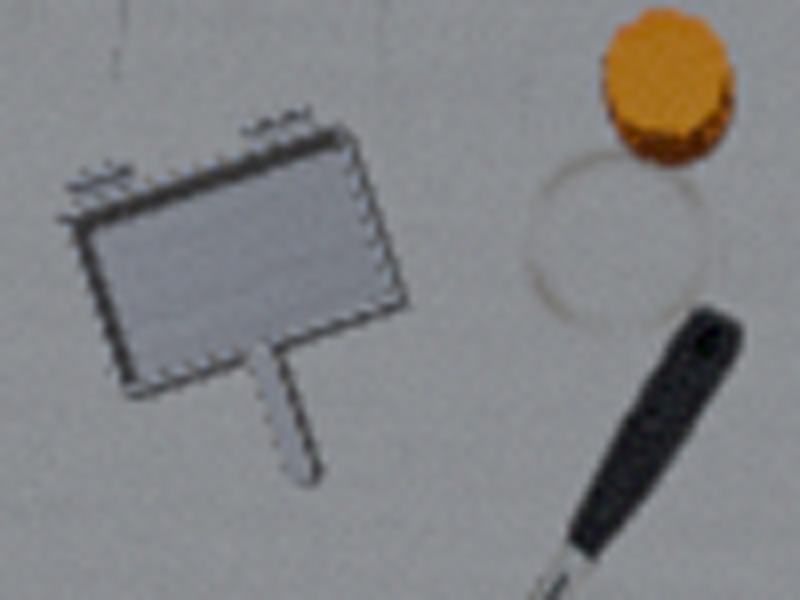

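View pics/t2.png

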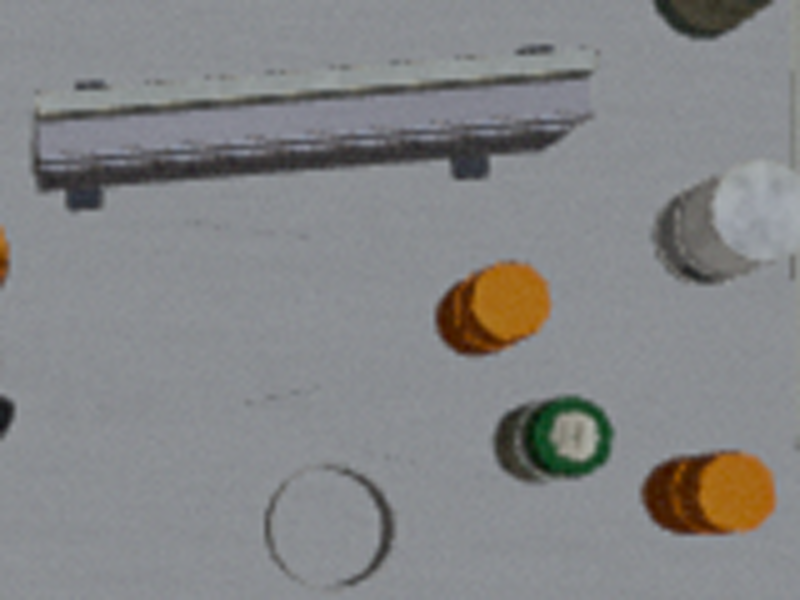

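View pics/s1.png

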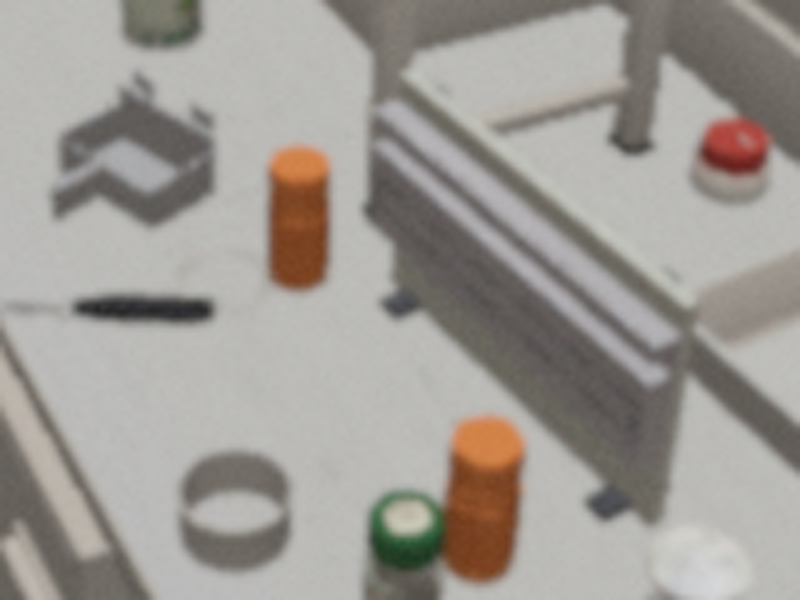

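```bash
python3 - <<'E'
from h import *
C=cloud("side",np.load("side0.npy"));T=cloud("top",np.load("top0.npy"))
# check table heights
for n,A in (("side",C),("top",T)):
    M=(A[...,0]>420)&(A[...,0]<520)&(A[...,1]>-100)&(A[...,1]<50)&(abs(A[...,2])<20)
    print(n,"table",np.median(A[M],0),A[M][:,2].std())
# panel front plane
M=(C[...,0]>500)&(C[...,0]<640)&(C[...,1]>-270)&(C[...,1]<60)&(C[...,2]>40)&(C[...,2]<190)
P=C[M]
# initial guess of yaw from top image edges
im=None
best=None
Q=P[(P[:,2]>60)&(P[:,2]<120)]
for it in range(5):
    A=np.c_[Q[:,1],Q[:,2],np.ones(len(Q))]
    c,*_=np.linalg.lstsq(A,Q[:,0],rcond=None); r=Q[:,0]-A@c
    Q=Q[abs(r)<max(2*r.std(),2)] if it<4 else Q
    print(c,r.std(),len(Q))
yaw=np.arctan(-c[0]); print("panel yaw deg",np.degrees(yaw))
ex=np.array([np.cos(yaw),np.sin(yaw)]);ey=np.array([-ex[1],ex[0]])
s=P[:,:2]@ex; t=P[:,:2]@ey
print("t range",np.percentile(t,[0.5,2,98,99.5]))
# profile
for A,n in ((P,"side"),(T[(T[...,0]>500)&(T[...,0]<660)&(T[...,1]>-230)&(T[...,1]<20)&(T[...,2]>40)],"top")):
    s=A[:,:2]@ex
    print(n)
    for z in range(60,200,3):
        m=(A[:,2]>=z)&(A[:,2]<z+3)
        if m.sum()>5: print(z,m.sum(),np.round(np.percentile(s[m],[5,25,50,75,95]),1))
E
```

```text
side table [470.33459847 -28.53889872   1.02409435] 1.9605863492928541
top table [ 4.69941884e+02 -2.50522040e+01  3.48795837e-01] 2.552141899190516
[-1.01313406e-02 -8.60481334e-02  5.84202877e+02] 31.776363033714745 888
[-9.54932493e-02 -1.15426509e-01  5.82696981e+02] 21.40965590324327 826
[-1.50610640e-01  2.54704836e-03  5.69812443e+02] 6.779251422101352 777
[-1.25288553e-01 -5.60311657e-03  5.73355269e+02] 3.161033648487855 742
[-1.15834544e-01 -5.71876117e-03  5.73976186e+02] 1.572488418179027 742
panel yaw deg 6.6073836354918605
t range [-324.43735828 -323.52014905  -28.33197046   -2.62859689]
side
60 11 [469.9 473.8 480.6 555.8 593.2]
63 13 [476.8 486.8 538.6 571.9 580.7]
66 37 [540.4 569.4 570.1 571.6 595.4]
69 50 [483.5 567.8 568.9 570.6 572.3]
72 59 [477.5 568.4 569.4 570.9 589.1]
75 47 [486.5 568.4 569.2 570.7 584.4]
78 40 [490.9 568.7 569.3 570.5 580.9]
81 52 [511.2 568.1 569.3 570.4 577.8]
84 45 [484.6 568.4 569.4 570.3 587.1]
87 54 [514.2 568.3 569.3 570.6 579.4]
90 48 [480.2 568.1 569.6 570.5 587.8]
93 46 [495.7 568.4 569.4 570.9 583. ]
96 53 [488.1 568.5 569.5 570.9
[... 2110 characters left out ...]
2 [568.8 569.  569.6 570.6 571.9]
135 46 [568.8 569.6 570.5 571.2 571.8]
138 32 [568.8 569.3 570.  570.7 571.2]
150 9 [569.  569.2 569.3 569.4 569.6]
153 15 [568.8 569.  569.1 569.5 569.8]
156 10 [568.6 568.7 568.9 569.4 569.5]
159 30 [568.5 569.  569.2 574.8 585.7]
162 142 [569.  571.8 577.2 584.9 589.1]
165 353 [569.6 574.3 579.9 585.7 589.7]
168 242 [570.2 574.  579.5 584.4 589.7]
171 35 [574.  580.6 589.3 590.  590.7]
174 32 [589.4 589.8 590.1 590.6 591.1]
177 19 [589.7 590.1 590.4 590.7 592.6]
180 15 [589.1 589.6 590.1 590.2 590.4]
183 37 [589.6 589.8 590.4 590.9 599.5]
186 141 [590.4 591.8 596.6 599.9 602.5]
189 251 [590.4 592.9 595.6 598.7 601.3]
192 51 [590.4 592.2 595.1 598.1 599.9]
```

```bash
cat >> h.py <<'E'
def ray(n,u,v,z):
    "world point on pixel ray at height z"
    m=camera_model(n);K=m["K"];M=m["cam_to_world"]
    d=M[:3,:3]@np.array([(u-K[0,2])/K[0,0],(v-K[1,2])/K[1,1],1]);o=M[:3,3]
    return o+d*(z-o[2])/d[2]
def unc(a,s,u0,v0): return [((x+.5)/s-.5+u0,(y+.5)/s-.5+v0) for x,y in a]
E
python3 - <<'E'
from h import *
pt=unc([(68,220),(345,128),(133,394),(407,302),(303,482)],8,165,170)
zs=[56,56,36,36,42]
W=np.array([ray("top",*p,z) for p,z in zip(pt,zs)]); print(W.round(1))
loc=np.array([[35,55],[35,-55],[-35,55],[-35,-55],[-88,0]],float)
# rigid 2D fit
a=W[:,:2];mc=a.mean(0);lc=loc.mean(0);H=(loc-lc).T@(a-mc);th=np.arctan2(H[0,1]-H[1,0],H[0,0]+H[1,1])
R=np.array([[np.cos(th),-np.sin(th)],[np.sin(th),np.cos(th)]]);t=mc-R@lc
print("bin",t,np.degrees(th)); print((a-(loc@R.T+t)).round(1))
for n in ("top","side"):
    im=cv2.imread(f"pics/{n}0.png");s=8 if n=="top" else 8
    u0,v0=(165,170) if n=="top" else (200,170)
    cr=cv2.resize(im[v0:v0+75,u0:u0+100],None,fx=8,fy=8,interpolation=cv2.INTER_CUBIC)
    def L(p,q,col):
        o=[]
        for a_ in (p,q):
            xy=R@np.array(a_[:2])+t; u,v=proj(n,np.r_[xy,a_[2]]); o.append((int((u+.5-u0)*8-.5),int((v+.5-v0)*8-.5)))
        cv2.line(cr,o[0],o[1],col,1)
    for sg in (1,-1):
        L((35,55*sg,56),(35,55*sg,0),(0,0,255));L((35,55*sg,40),(-35,55*sg,40),(0,255,0));L((-35,55*sg,36),(-35,55*sg,0),(0,0,255));L((35,55*sg,0),(-35,55*sg,0),(255,0,0))
        L((41,34*sg+12,70),(41,34*sg-12,70),(0,255,255));L((-35,5*sg,42),(-88,5*sg,42),(255,0,255))
    L((35,55,56),(35,-55,56),(0,0,255));L((-35,55,36),(-35,-55,36),(0,0,255));L((-88,5,42),(-88,-5,42),(255,0,255));L((-88,0,42),(-88,0,12),(255,0,255))
    cv2.imwrite(f"pics/ov_{n}.png",cr)
p=unc([(574,437)],5,255,130)[0]; print("jar",ray("top",*p,106))
p=unc([(330,527)],5,255,130)[0]; print("ring",ray("top",*p,40))
E
```

```text
[[475.6 302.3  56. ]
 [512.7 202.2  56. ]
 [413.3 279.   36. ]
 [450.6 178.8  36. ]
 [382.7 213.7  42. ]]
bin [463.52359951 241.2150016 ] 19.9096855285743
[[-2.1 -2.5]
 [-2.5  0.8]
 [ 1.5 -2. ]
 [ 1.2  1.3]
 [ 1.9  2.5]]
jar [ 431.70398877 -261.16987919  106.        ]
ring [ 377.93911961 -134.90679361   40.        ]
```

View pics/ov_top.png

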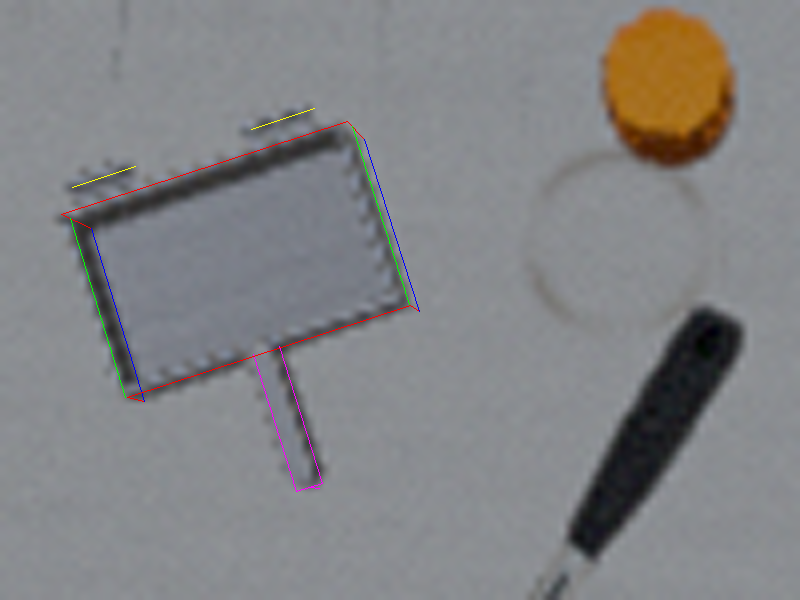

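View pics/ov_side.png

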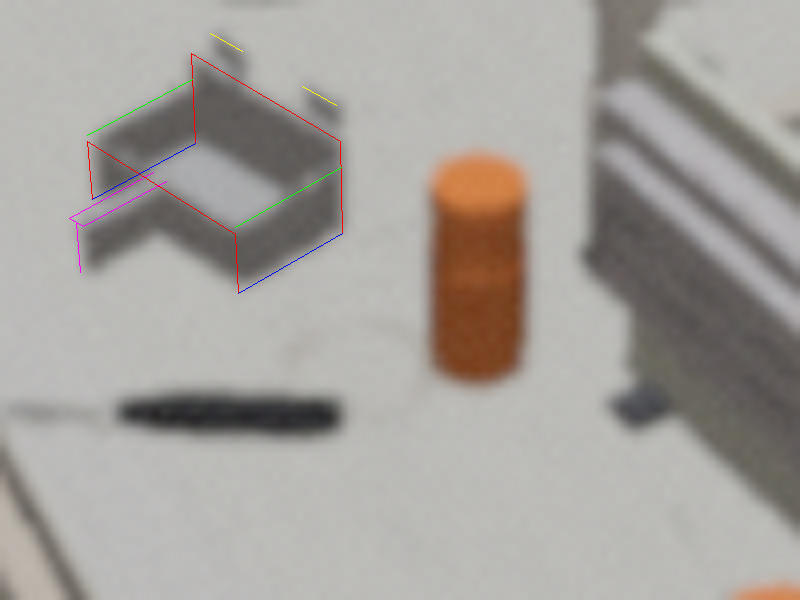

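```bash
cat > plan.py <<'E'
import numpy as np
from scipy.ndimage import distance_transform_edt as edt, map_coordinates
h=0.25
X0,X1,Z0,Z1=-120,60,-140,80
xs=np.arange(X0,X1,h);zs=np.arange(Z0,Z1,h)
X,Z=np.meshgrid(xs,zs,indexing="ij")
S=((X>=0)&(Z<=0))|((X>=18)&(Z<=26))|((X>=0)&(X<=3)&(Z>=14)&(Z<=30))|((X>=0)&(Z>=26)&(Z<=30))|((X>=21)&(Z<=53))
sdf=(edt(~S)-edt(S))*h
def seg(p,q):
    n=int(max(2,np.hypot(*(np.array(q)-p))/0.4)); t=np.linspace(0,1,n)[:,None]; return np.array(p)*(1-t)+np.array(q)*t
poly=[(-35,0),(35,0),(35,52),(43,52),(43,70),(39.5,70),(39.5,56),(32,56),(32,40),(-35,40)]
B=np.vstack([seg(poly[i],poly[(i+1)%len(poly)]) for i in range(len(poly))])
TIP=np.array([41.25,70.])
def clr(x,z,th):
    "x,z: panel coords of point (35,52) of bin (hung: 0,0); th rad front up"
    c,s=np.cos(th),np.sin(th); P=B-[35,52]
    px=x+P[:,0]*c+P[:,1]*s; pz=z-P[:,0]*s+P[:,1]*c
    return map_coordinates(sdf,[(px-X0)/h,(pz-Z0)/h],order=1,mode="nearest").min()
E
cat > plan2.py <<'E'
from plan import *
import heapq
gx=np.arange(-40,6,0.5);gz=np.arange(-40,14,0.5);gt=np.radians(np.arange(0,43,2))
C=np.empty((len(gx),len(gz),len(gt)))
P=B-[35,52]
for k,t in enumerate(gt):
    c,s=np.cos(t),np.sin(t);bx=P[:,0]*c+P[:,1]*s;bz=-P[:,0]*s+P[:,1]*c
    for i,x in enumerate(gx):
        px=x+bx[None,:]+0*gz[:,None];pz=gz[:,None]+bz[None,:]
        C[i,:,k]=map_coordinates(sdf,[(px-X0)/h,(pz-Z0)/h],order=1,mode="nearest").min(1)
np.save("C.npy",C)
start=(np.argmin(abs(gx+0.5)),np.argmin(abs(gz-1)),0)
print("start clr",C[start])
goal=lambda n: n[2]>=15 and C[n]>12
cap=1.6
best={start:(-C[start],0)};pq=[(0,start)];par={start:None}
cost={start:0}
# cost: sum of step*(penalty for low clearance)
w=lambda c: 1e4 if c<0.1 else 1+20*max(0,2.0-c)**2
while pq:
    d,n=heapq.heappop(pq)
    if d>cost[n]: continue
    if goal(n): break
    for dx in(-1,0,1):
        for dz in(-1,0,1):
            for dt in(-1,0,1):
                m=(n[0]+dx,n[1]+dz,n[2]+dt)
                if m==n or not(0<=m[0]<len(gx) and 0<=m[1]<len(gz) and 0<=m[2]<len(gt)):continue
                e=d+np.sqrt(dx*dx+dz*dz+4*dt*dt)*w(C[m])
                if e<cost.get(m,1e18): cost[m]=e;par[m]=n;heapq.heappush(pq,(e,m))
path=[]
while n: path.append(n);n=par[n]
for n in path:
    t=gt[n[2]];tip=(gx[n[0]]+6.25*np.cos(t)+18*np.sin(t),gz[n[1]]-6.25*np.sin(t)+18*np.cos(t))
    print(gx[n[0]],gz[n[1]],round(np.degrees(t)),"clr %.2f"%C[n],"tip %.1f %.1f"%tip)
E
python3 plan2.py
```

```text
start clr 0.5
-28.0 -1.0 42 clr 12.20 tip -11.3 8.2
-27.5 -0.5 42 clr 11.51 tip -10.8 8.7
-27.0 0.0 42 clr 10.81 tip -10.3 9.2
-26.5 0.5 42 clr 10.12 tip -9.8 9.7
-26.0 1.0 42 clr 9.43 tip -9.3 10.2
-25.5 1.5 42 clr 8.74 tip -8.8 10.7
-25.0 1.5 42 clr 8.32 tip -8.3 10.7
-24.5 1.5 42 clr 7.90 tip -7.8 10.7
-24.0 1.5 42 clr 7.49 tip -7.3 10.7
-23.5 1.5 42 clr 7.10 tip -6.8 10.7
-23.0 1.5 42 clr 6.72 tip -6.3 10.7
-22.5 1.5 42 clr 6.36 tip -5.8 10.7
-22.0 1.5 42 clr 6.01 tip -5.3 10.7
-21.5 1.5 42 clr 5.68 tip -4.8 10.7
-21.0 1.5 42 clr 5.35 tip -4.3 10.7
-20.5 1.5 42 clr 5.01 tip -3.8 10.7
-20.0 1.5 42 clr 4.67 tip -3.3 10.7
-19.5 1.5 42 clr 4.34 tip -2.8 10.7
-19.0 1.5 42 clr 4.01 tip -2.3 10.7
-18.5 1.5 42 clr 3.67 tip -1.8 10.7
-18.0 1.5 42 clr 3.33 tip -1.3 10.7
-17.5 1.5 42 clr 3.00 tip -0.8 10.7
-17.0 1.5 42 clr 2.68 tip -0.3 10.7
-16.5 1.5 42 clr 2.41 tip 0.2 10.7
-16.0 1.5 42 clr 2.22 tip 0.7 10.7
-15.5 1.5 42 clr 2.14 tip 1.2 10.7
-15.0 1.5 42 clr 2.13 tip 1.7 10.7
-14.5 1.5 42 clr 2.13 tip 2.2 10.7
-14.0 1.5 42 clr 2.13 tip 2.7 10.7
-13.5 1.5 42 clr 2.13 tip 3.2 10.7
-13.0 1.
[... 563 characters left out ...]
17 tip 10.9 17.3
-5.0 7.0 38 clr 2.07 tip 11.0 17.3
-4.5 7.0 36 clr 2.30 tip 11.1 17.9
-4.0 6.5 34 clr 2.03 tip 11.2 17.9
-4.0 6.5 32 clr 2.26 tip 10.8 18.5
-3.5 6.0 30 clr 2.00 tip 10.9 18.5
-3.5 6.0 28 clr 2.24 tip 10.5 19.0
-3.5 6.0 26 clr 2.17 tip 10.0 19.4
-3.0 5.5 24 clr 2.25 tip 10.0 19.4
-2.5 5.0 22 clr 2.00 tip 10.0 19.3
-2.5 5.0 20 clr 2.26 tip 9.5 19.8
-2.0 4.5 18 clr 2.03 tip 9.5 19.7
-2.0 4.5 16 clr 2.29 tip 9.0 20.1
-1.5 4.0 14 clr 2.06 tip 8.9 20.0
-1.5 4.0 12 clr 2.18 tip 8.4 20.3
-1.5 3.5 10 clr 1.90 tip 7.8 20.1
-1.5 3.0 8 clr 1.58 tip 7.2 20.0
-1.0 2.5 6 clr 1.26 tip 7.1 19.7
-1.0 2.0 4 clr 1.14 tip 6.5 19.5
-1.0 1.5 2 clr 0.94 tip 5.9 19.3
-0.5 1.0 0 clr 0.50 tip 5.8 19.0
```

```bash
python3 - <<'E'
from h import *
yaw=np.radians(6.61);ex=np.array([np.cos(yaw),np.sin(yaw)]);ey=np.array([-ex[1],ex[0]])
for n in ("side","top"):
    C=cloud(n,np.load(n+"0.npy"));s=C[...,:2]@ex;t=C[...,:2]@ey;z=C[...,2]
    b=(t>-300)&(t<-50)
    def f(m):
        q=z[m]; md=np.median(q); q=q[abs(q-md)<4]; return q.mean().round(2),q.std().round(2),len(q)
    print(n,"table",f(b&(s>470)&(s<560)&(z<15)),"ptop",f(b&(s>593)&(s<600)&(z>180)),"rtop",f(b&(s>573)&(s<586)&(z>155)&(z<180)),"floor",f(b&(s>572)&(s<577)&(z>125)&(z<150)))
    # front plane yaw with z slab
    m=b&(z>70)&(z<128)&(abs(s-569.3)<4)
    c=np.polyfit(t[m],s[m],1);print("front s vs t",c,"at t=-174",np.polyval(c,-174))
    m=(abs(s-580)<6)&(z>155)&(z<180); tt=np.sort(t[m]);print("rail t",tt[:3],tt[-3:],len(tt))
E
```

```text
side table (np.float64(0.75), np.float64(1.7), 851) ptop (np.float64(190.77), np.float64(1.54), 92) rtop (np.float64(167.86), np.float64(1.43), 182) floor (np.float64(137.21), np.float64(1.6), 71)
front s vs t [1.08053032e-03 5.69649978e+02] at t=-174 569.4619655767631
rail t [-325.4960594  -323.99176277 -323.7660216 ] [-30.42641129 -25.42414456 -22.94101993] 208
top table (np.float64(0.2), np.float64(1.89), 1947) ptop (np.float64(190.0), np.float64(1.62), 233) rtop (np.float64(167.09), np.float64(1.84), 408) floor (np.float64(134.76), np.float64(0.0), 1)
front s vs t [2.55725256e-03 5.69555383e+02] at t=-174 569.11042102926
rail t [-321.06476304 -320.90410984 -320.24514711] [-24.20902929 -22.23892321 -21.98571473] 482
```

```bash
cat >> h.py <<'E'
from scipy.spatial.transform import Rotation as Ro
def toolR(yaw,tilt):
    "tool y along horizontal yaw+90deg, approach tilted forward by tilt (deg)"
    y,a=np.radians([yaw,tilt]);f=np.array([np.cos(y),np.sin(y),0]);up=np.array([0,0,1.])
    z=np.sin(a)*f-np.cos(a)*up; Y=np.array([-np.sin(y),np.cos(y),0]);return np.c_[np.cross(Y,z),Y,z]
def inc(grip,yaw,tilt,back=0,tcp=False):
    s=arm.state();R0=s["tcp_rot"];R=toolR(yaw,tilt)
    p=np.array(grip,float)+(0 if tcp else 19*R[:,2])-back*R[:,2]
    d=R0.T@(p-s["tcp_pos"])/10; r=np.degrees(Ro.from_matrix(R0.T@R).as_rotvec())
    print("d cm",d.round(2),"rot",r.round(2)," target tcp",p.round(1)); return d,r
def st():
    s=arm.state();R=s["tcp_rot"];z=R[:,2];Y=R[:,1]
    print("t %.2f"%s["time"],"tcp",s["tcp_pos"].round(1),"yaw %.2f"%np.degrees(np.arctan2(-Y[0],Y[1])),"tilt %.2f"%np.degrees(np.arctan2(np.hypot(z[0],z[1])*np.sign(z[0]),-z[2])),"roll %.2f"%np.degrees(np.arcsin(Y[2])),"F",s["ft_force"].round(1),"open %.1f"%s["opening"],"q",s["joint_pos"].round(2))
    print("grip",(s["tcp_pos"]-19*z).round(1))
E
python3 - <<'E'
from h import *
st(); inc([408.1,220.5,28],20,25,130)
E
```

```text
t 0.10 tcp [277.7 559.3 238. ] yaw -26.40 tilt -0.10 roll -0.09 F [ 0.   0.9 -1. ] open 88.1 q [-1.08  0.69 -0.19  1.57  0.16  0.9  -0.22]
grip [277.7 559.3 257. ]
d cm [-23.51 -27.93  10.99] rot [-10.21 -23.64 -45.62]  target tcp [364.  204.5 128.6]
```

Emit:
move_arm([
  {"dx": -1.6,"dy": -2.0,"dz": 0.4,"rx": -0.7,"ry": -1.7,"rz": -3.2},
  {"dx": -4.2,"dy": -5.0,"dz": 1.0,"rx": -1.8,"ry": -4.3,"rz": -8.2},
  {"dx": -7.0,"dy": -8.4,"dz": 2.0,"rx": -3.1,"ry": -7.1,"rz": -13.7},
  {"dx": -9.9,"dy": -11.7,"dz": 3.5,"rx": -4.3,"ry": -9.9,"rz": -19.2},
  {"dx": -12.7,"dy": -15.1,"dz": 5.0,"rx": -5.5,"ry": -12.8,"rz": -24.6},
  {"dx": -15.5,"dy": -18.4,"dz": 6.5,"rx": -6.7,"ry": -15.6,"rz": -30.1},
  {"dx": -18.3,"dy": -21.8,"dz": 8.0,"rx": -8.0,"ry": -18.4,"rz": -35.6},
  {"dx": -20.7,"dy": -24.6,"dz": 9.5,"rx": -9.0,"ry": -20.8,"rz": -40.1},
  {"dx": -22.5,"dy": -26.8,"dz": 10.5,"rx": -9.8,"ry": -22.7,"rz": -43.8},
  {"dx": -23.5,"dy": -27.9,"dz": 11.0,"rx": -10.2,"ry": -23.6,"rz": -45.6},
])

```text
validation failed for argument at $.in...
```

```bash
python3 - <<'E'
from h import *
st(); m=camera_model("wrist"); print(m["K"],m["cam_to_world"].round(3))
im,d=get_image("wrist"); cv2.imwrite("pics/w1.png",im[:,:,::-1]);np.save("w1.npy",d)
st()
E
```

```text
t 0.10 tcp [277.7 559.3 238. ] yaw -26.40 tilt -0.10 roll -0.09 F [ 0.   0.9 -1. ] open 88.1 q [-1.08  0.69 -0.19  1.57  0.16  0.9  -0.22]
grip [277.7 559.3 257. ]
[[297.31863964   0.         254.02112337]
 [  0.         297.31863964 190.531252  ]
 [  0.           0.           1.        ]] [[ 4.44000e-01  8.49000e-01  2.86000e-01  2.02629e+02]
 [ 8.96000e-01 -4.20000e-01 -1.45000e-01  5.95887e+02]
 [-3.00000e-03  3.21000e-01 -9.47000e-01  3.84030e+02]
 [ 0.00000e+00  0.00000e+00  0.00000e+00  1.00000e+00]]
t 0.15 tcp [277.7 559.4 238.1] yaw -26.40 tilt -0.08 roll -0.08 F [0.9 0.3 0.5] open 88.0 q [-1.08  0.69 -0.19  1.57  0.16  0.9  -0.22]
grip [277.8 559.4 257.1]
```

View pics/w1.png

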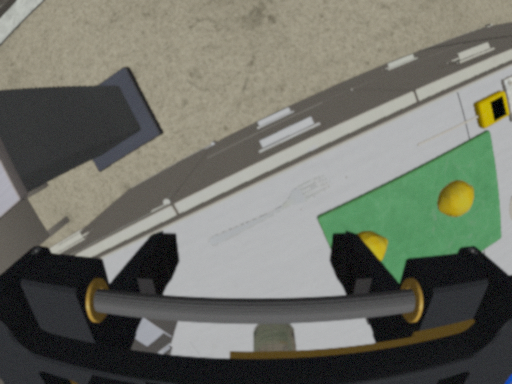

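The wrist picture shows the arm hasn't moved, because the call was refused. I'll retry with the gripper value in each row.

Emit:
move_arm([
  {"dx": -1.6,"dy": -2.0,"dz": 0.4,"rx": -0.7,"ry": -1.7,"rz": -3.2,"gripper": 8.8},
  {"dx": -4.2,"dy": -5.0,"dz": 1.0,"rx": -1.8,"ry": -4.3,"rz": -8.2,"gripper": 8.8},
])

```text
time: 0.35
tcp_pos: [293.0, 498.0, 228.5]
tcp_rot: [[-0.948, 0.307, 0.082], [0.308, 0.951, 0.004], [-0.077, 0.029, -0.997]]
ft_force: [1.3, 0.3, -0.4]
opening: 87.8
```

```bash
python3 - <<'E'
from h import *
st(); inc([408.1,220.5,28],20,25,130)
E
```

```text
t 0.35 tcp [293.  498.  228.5] yaw -17.86 tilt 4.72 roll 1.67 F [ 1.3  0.3 -0.4] open 87.8 q [-1.05  0.62 -0.18  1.77  0.27  0.74 -0.14]
grip [291.4 497.9 247.4]
d cm [-15.01 -26.04  10.42] rot [ -8.09 -19.27 -37.21]  target tcp [364.  204.5 128.6]
```

Emit:
move_arm([
  {"dx": -1.8,"dy": -3.1,"dz": 1.0,"rx": -1.0,"ry": -2.3,"rz": -4.5,"gripper": 8.8},
  {"dx": -3.6,"dy": -6.2,"dz": 2.0,"rx": -1.9,"ry": -4.6,"rz": -8.9,"gripper": 8.8},
  {"dx": -5.4,"dy": -9.4,"dz": 3.2,"rx": -2.9,"ry": -6.9,"rz": -13.4,"gripper": 8.8},
  {"dx": -7.2,"dy": -12.5,"dz": 4.5,"rx": -3.9,"ry": -9.2,"rz": -17.9,"gripper": 8.8},
  {"dx": -9.0,"dy": -15.6,"dz": 5.8,"rx": -4.9,"ry": -11.6,"rz": -22.3,"gripper": 8.8},
  {"dx": -10.8,"dy": -18.7,"dz": 7.2,"rx": -5.8,"ry": -13.9,"rz": -26.8,"gripper": 8.8},
  {"dx": -12.6,"dy": -21.9,"dz": 8.6,"rx": -6.8,"ry": -16.2,"rz": -31.3,"gripper": 8.8},
  {"dx": -14.1,"dy": -24.5,"dz": 9.7,"rx": -7.6,"ry": -18.1,"rz": -35.0,"gripper": 8.8},
  {"dx": -15.0,"dy": -26.0,"dz": 10.4,"rx": -8.1,"ry": -19.3,"rz": -37.2,"gripper": 8.8},
  {"dx": -15.0,"dy": -26.0,"dz": 10.4,"rx": -8.1,"ry": -19.3,"rz": -37.2,"gripper": 8.8},
])

```text
time: 1.35
tcp_pos: [351.1, 226.6, 133.1]
tcp_rot: [[-0.926, -0.178, 0.332], [-0.214, 0.974, -0.075], [-0.31, -0.141, -0.94]]
ft_force: [-0.2, -0.2, -1.9]
opening: 87.9
```

```bash
python3 - <<'E'
from h import *
st(); inc([408.1,220.5,28],20,25,130)
E
```

```text
t 1.35 tcp [351.1 226.6 133.1] yaw 10.33 tilt 19.89 roll -8.08 F [-0.2 -0.2 -1.9] open 87.9 q [-0.72  0.69 -0.34  2.47  1.79  0.55 -0.99]
grip [344.8 228.  150.9]
d cm [-0.59 -2.32  1.02] rot [-11.06  -7.41  -6.01]  target tcp [364.  204.5 128.6]
```

```bash
python3 - <<'E'
from h import *
inc([408.1,220.5,28],20,10,110)
E
```

```text
d cm [-3.18 -1.65  2.94] rot [-10.18   7.53  -7.4 ]  target tcp [393.3 215.1 117.6]
```

Emit:
move_arm([
  {"dx": -1.0,"dy": -0.5,"dz": 0.7,"rx": -2.5,"ry": 1.9,"rz": -1.8,"gripper": 8.8},
  {"dx": -2.2,"dy": -1.1,"dz": 1.9,"rx": -6.0,"ry": 4.5,"rz": -4.5,"gripper": 8.8},
  {"dx": -3.2,"dy": -1.6,"dz": 2.9,"rx": -10.2,"ry": 7.5,"rz": -7.4,"gripper": 8.8},
  {"dx": -3.2,"dy": -1.6,"dz": 2.9,"rx": -10.2,"ry": 7.5,"rz": -7.4,"gripper": 8.8},
  {"dx": -3.2,"dy": -1.6,"dz": 2.9,"rx": -10.2,"ry": 7.5,"rz": -7.4,"gripper": 8.8},
  {"dx": -3.2,"dy": -1.6,"dz": 2.9,"rx": -10.2,"ry": 7.5,"rz": -7.4,"gripper": 8.8},
])

```text
time: 1.95
tcp_pos: [390.9, 217.9, 117.0]
tcp_rot: [[-0.927, -0.341, 0.159], [-0.336, 0.94, 0.061], [-0.17, 0.004, -0.985]]
ft_force: [-0.5, -0.4, -1.0]
opening: 88.0
```

```bash
python3 - <<'E'
from h import *
st(); inc([408.1,220.5,28],20,10,110)
im,d=get_image("wrist"); cv2.imwrite("pics/w2.png",im[:,:,::-1]);np.save("w2.npy",d)
E
```

```text
t 1.95 tcp [390.9 217.9 117. ] yaw 19.94 tilt 9.79 roll 0.21 F [-0.5 -0.4 -1. ] open 88.0 q [-0.51  0.69 -0.21  2.35  1.87  0.19 -0.6 ]
grip [387.9 216.7 135.7]
d cm [-0.14 -0.34 -0.04] rot [ 0.2  -0.21 -0.09]  target tcp [393.3 215.1 117.6]
```

View pics/w2.png

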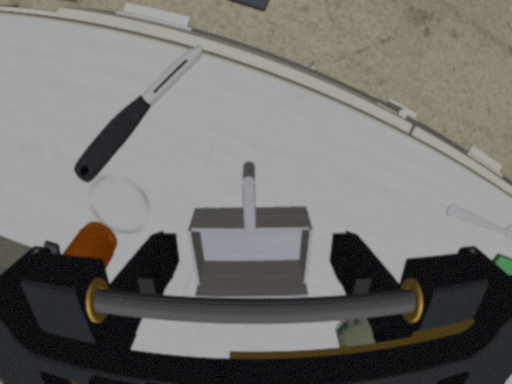

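```bash
cat >> h.py <<'E'
def projw(p,m=None):
    m=m or camera_model("wrist");K=m["K"];q=np.linalg.inv(m["cam_to_world"])@np.r_[p,1];q=q[:3]
    r=np.hypot(q[0],q[1]);th=np.arctan2(r,q[2]);return K[0,2]+K[0,0]*th*q[0]/r,K[1,2]+K[1,1]*th*q[1]/r
def wray(u,v,z,m=None):
    m=m or camera_model("wrist");K=m["K"];a=np.array([(u-K[0,2])/K[0,0],(v-K[1,2])/K[1,1]]);th=np.hypot(*a)
    c=np.r_[a/th*np.sin(th),np.cos(th)];M=m["cam_to_world"];d=M[:3,:3]@c;o=M[:3,3];return o+d*(z-o[2])/d[2]
def binpt(t,yaw,l):
    y=np.radians(yaw);return np.r_[t[0]+np.cos(y)*l[0]-np.sin(y)*l[1],t[1]+np.sin(y)*l[0]+np.cos(y)*l[1],l[2]]
E
python3 - <<'E'
from h import *
im=cv2.imread("pics/w2.png")[:,:,::-1]
cr=cv2.resize(im[150:310,170:330,::-1],None,fx=5,fy=5,interpolation=cv2.INTER_CUBIC)[:600]
t=(464.5,241);y=20
for l in [(-88,5,42),(-88,-5,42),(-35,5,42),(-35,-5,42),(-35,55,36),(-35,-55,36),(35,55,40),(35,-55,40)]:
    u,v=projw(binpt(t,y,l));print(l,round(u,1),round(v,1))
    cv2.circle(cr,(int((u+.5-170)*5-.5),int((v+.5-150)*5-.5)),3,(0,0,255),1)
cv2.imwrite("pics/w2c.png",cr)
E
```

```text
(-88, 5, 42) 256.5 174.4
(-88, -5, 42) 243.4 174.4
(-35, 5, 42) 256.3 230.9
(-35, -5, 42) 244.5 230.9
(-35, 55, 36) 313.0 226.2
(-35, -55, 36) 188.1 226.3
(35, 55, 40) 305.5 284.6
(35, -55, 40) 196.5 284.6
```

View pics/w2c.png

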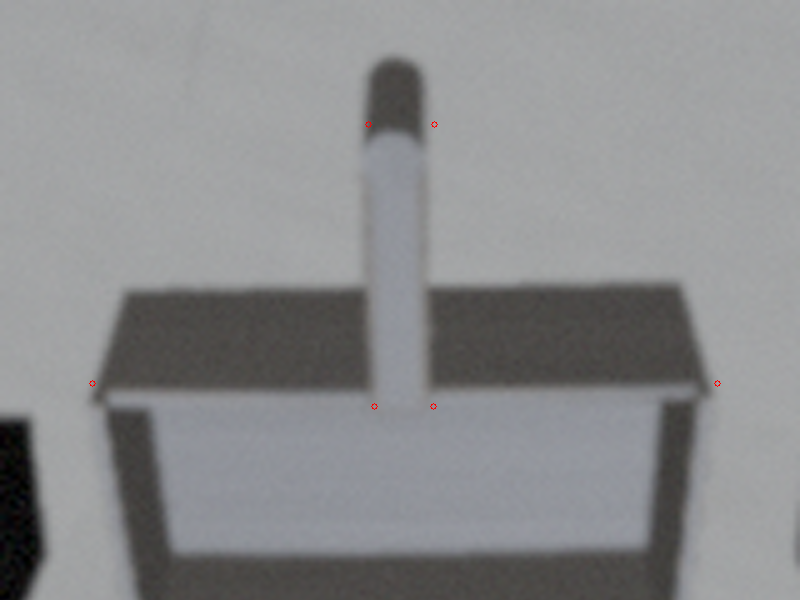

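```bash
python3 - <<'E'
from h import *
st(); inc([410.4,219.8,28],20,10,0)
E
```

```text
t 2.00 tcp [390.7 218.1 117. ] yaw 19.99 tilt 9.78 roll 0.22 F [ 0.2  0.2 -0.2] open 87.8 q [-0.51  0.69 -0.21  2.35  1.87  0.19 -0.6 ]
grip [387.7 216.9 135.7]
d cm [-0.38 -0.56 11.  ] rot [ 0.21 -0.22 -0.05]  target tcp [413.5 220.9   9.3]
```

Emit:
move_arm([
  {"dx": -0.2,"dy": -0.3,"dz": 1.5,"gripper": 8.8},
  {"dx": -0.4,"dy": -0.6,"dz": 3.5,"gripper": 8.0},
  {"dx": -0.4,"dy": -0.6,"dz": 5.5,"gripper": 7.0},
  {"dx": -0.4,"dy": -0.6,"dz": 7.5,"gripper": 6.0},
  {"dx": -0.4,"dy": -0.6,"dz": 9.0,"gripper": 5.0},
  {"dx": -0.4,"dy": -0.6,"dz": 10.2,"gripper": 4.0},
  {"dx": -0.4,"dy": -0.6,"dz": 10.8,"gripper": 3.5},
  {"dx": -0.4,"dy": -0.6,"dz": 11.0,"gripper": 3.0},
  {"dx": -0.4,"dy": -0.6,"dz": 11.0,"gripper": 3.0},
  {"dx": -0.4,"dy": -0.6,"dz": 11.0,"gripper": 3.0},
])

```text
validation failed for argument at $.in...
```

```bash
python3 - <<'E'
from h import *
st(); inc([410.4,219.8,28],20,10,0)
im,d=get_image("wrist"); crop(im,130,120,390,315,3,"pics/w3.png")
E
```

```text
t 2.00 tcp [390.7 218.1 117. ] yaw 19.99 tilt 9.78 roll 0.22 F [ 0.2  0.2 -0.2] open 87.8 q [-0.51  0.69 -0.21  2.35  1.87  0.19 -0.6 ]
grip [387.7 216.9 135.7]
d cm [-0.38 -0.56 11.  ] rot [ 0.21 -0.22 -0.05]  target tcp [413.5 220.9   9.3]
```

View pics/w3.png

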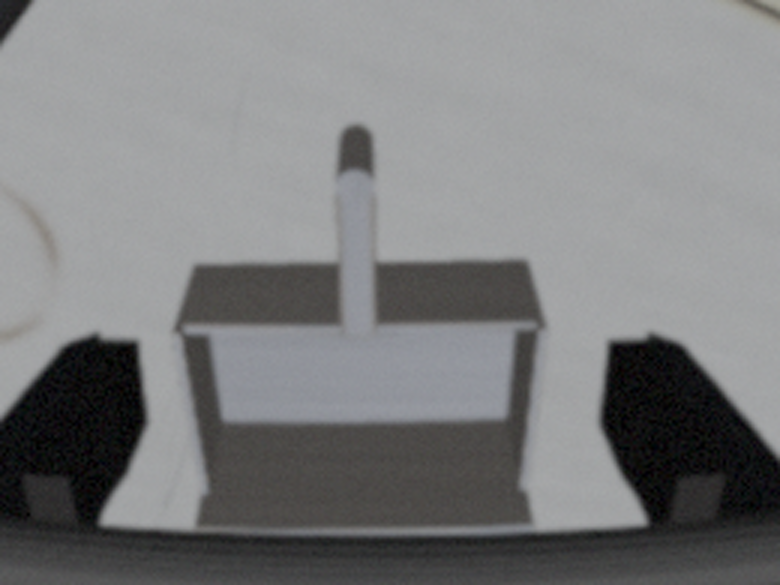

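Emit:
move_arm([
  {"dx": -0.2,"dy": -0.3,"dz": 1.5,"rx": 0,"ry": 0,"rz": 0,"gripper": 8.8},
  {"dx": -0.4,"dy": -0.6,"dz": 3.5,"rx": 0,"ry": 0,"rz": 0,"gripper": 8.0},
  {"dx": -0.4,"dy": -0.6,"dz": 5.5,"rx": 0,"ry": 0,"rz": 0,"gripper": 7.0},
  {"dx": -0.4,"dy": -0.6,"dz": 7.5,"rx": 0,"ry": 0,"rz": 0,"gripper": 6.0},
  {"dx": -0.4,"dy": -0.6,"dz": 9.0,"rx": 0,"ry": 0,"rz": 0,"gripper": 5.0},
  {"dx": -0.4,"dy": -0.6,"dz": 10.2,"rx": 0,"ry": 0,"rz": 0,"gripper": 4.0},
  {"dx": -0.4,"dy": -0.6,"dz": 10.8,"rx": 0,"ry": 0,"rz": 0,"gripper": 3.5},
  {"dx": -0.4,"dy": -0.6,"dz": 11.0,"rx": 0,"ry": 0,"rz": 0,"gripper": 3.0},
  {"dx": -0.4,"dy": -0.6,"dz": 11.0,"rx": 0,"ry": 0,"rz": 0,"gripper": 3.0},
])

```text
time: 2.95
tcp_pos: [414.8, 220.0, 9.5]
tcp_rot: [[-0.927, -0.341, 0.159], [-0.335, 0.94, 0.061], [-0.17, 0.003, -0.985]]
ft_force: [-0.2, 0.3, -1.0]
opening: 30.0
```

```bash
python3 - <<'E'
from h import *
st(); inc([410.4,219.8,28],20,10,0)
im,d=get_image("wrist"); crop(im,130,120,390,315,3,"pics/w4.png")
E
```

```text
t 2.95 tcp [414.8 220.    9.5] yaw 19.91 tilt 9.82 roll 0.20 F [-0.2  0.3 -1. ] open 30.0 q [-0.33  0.98 -0.46  2.31  2.14  0.5  -0.81]
grip [411.8 218.8  28.2]
d cm [0.1  0.14 0.  ] rot [ 0.18 -0.18 -0.12]  target tcp [413.5 220.9   9.3]
```

View pics/w4.png

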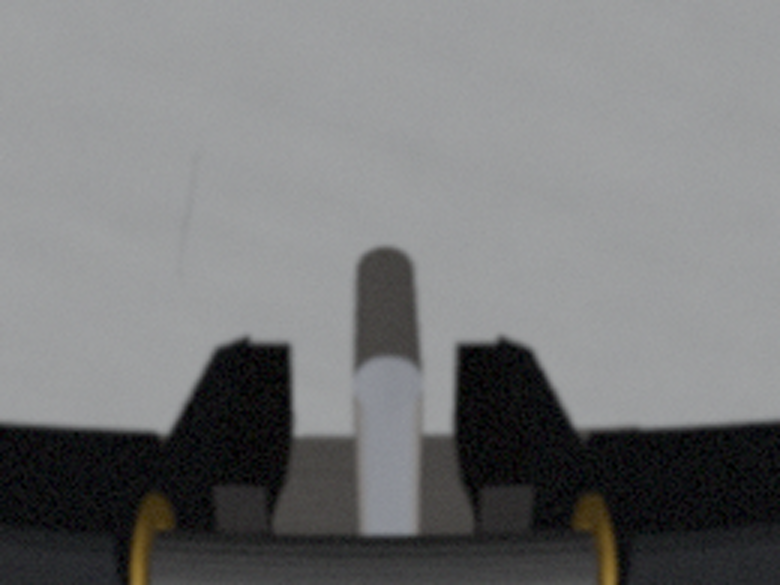

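The tab is 14 px right of the finger centre (387 against 373), about 2 mm. I'll shift and close.

Emit:
move_arm([
  {"dx": 0,"dy": 0.2,"dz": 0,"rx": 0,"ry": 0,"rz": 0,"gripper": 3.0},
  {"dx": 0,"dy": 0.2,"dz": 0,"rx": 0,"ry": 0,"rz": 0,"gripper": 1.8},
  {"dx": 0,"dy": 0.2,"dz": 0,"rx": 0,"ry": 0,"rz": 0,"gripper": 0.6},
  {"dx": 0,"dy": 0.2,"dz": 0,"rx": 0,"ry": 0,"rz": 0,"gripper": 0.6},
  {"dx": 0,"dy": 0.2,"dz": 0,"rx": 0,"ry": 0,"rz": 0,"gripper": 0.6},
], force=50)

```text
time: 3.5
tcp_pos: [414.6, 221.7, 9.6]
tcp_rot: [[-0.927, -0.34, 0.16], [-0.334, 0.94, 0.061], [-0.171, 0.004, -0.985]]
ft_force: [-0.8, -0.4, 2.5]
opening: 9.3
```

```bash
python3 - <<'E'
from h import *
st()
E
```

```text
t 3.50 tcp [414.6 221.7   9.6] yaw 19.87 tilt 9.85 roll 0.20 F [-0.8 -0.4  2.5] open 9.3 q [-0.34  0.98 -0.46  2.31  2.14  0.5  -0.81]
grip [411.6 220.5  28.3]
```

```bash
cat >> h.py <<'E'
PY=6.55; S0=569.2; TM=-173.; FL=137.0; GX,GZ,T0=-58.7,28.3,9.85
def bing(X,Z,th,t=TM):
    "grip world position for bin ref (35,52) at panel (X, Z above floor), tip th"
    a=np.radians(th);u=GX-35;v=GZ-52
    s=S0+X+u*np.cos(a)+v*np.sin(a);z=FL+Z-u*np.sin(a)+v*np.cos(a);y=np.radians(PY)
    return np.array([s*np.cos(y)-t*np.sin(y),s*np.sin(y)+t*np.cos(y),z])
def binc(X,Z,th,t=TM): return inc(bing(X,Z,th,t),PY,T0-th)
E
python3 - <<'E'
from h import *
inc([411.6,220.5,190],19.87,9.85)
binc(-60,30,0)
print(bing(-60,30,0),bing(-40,0,40))
E
```

```text
d cm [ -2.77   0.05 -15.93] rot [ 0.2   0.   -0.03]  target tcp [414.7 221.6 171.3]
d cm [  7.63 -33.2  -13.12] rot [ 2.48 -0.02 13.09]  target tcp [ 435.8 -124.1  124.6]
[ 432.52205127 -124.47459646  143.3       ] [ 459.03542253 -121.43033941  179.07394573]
```

Emit:
move_arm([
  {"dx": -0.1,"dy": 0,"dz": -0.4,"rx": 0,"ry": 0,"rz": 0,"gripper": 0.6},
  {"dx": -0.3,"dy": 0,"dz": -1.5,"rx": 0,"ry": 0,"rz": 0,"gripper": 0.6},
  {"dx": -0.6,"dy": 0,"dz": -3.5,"rx": 0,"ry": 0,"rz": 0,"gripper": 0.6},
  {"dx": -1.0,"dy": 0,"dz": -6.0,"rx": 0,"ry": 0,"rz": 0,"gripper": 0.6},
  {"dx": -1.5,"dy": 0,"dz": -8.5,"rx": 0,"ry": 0,"rz": 0,"gripper": 0.6},
  {"dx": -1.9,"dy": 0,"dz": -11.0,"rx": 0,"ry": 0,"rz": 0,"gripper": 0.6},
  {"dx": -2.3,"dy": 0,"dz": -13.2,"rx": 0,"ry": 0,"rz": 0,"gripper": 0.6},
  {"dx": -2.6,"dy": 0,"dz": -15.0,"rx": 0,"ry": 0,"rz": 0,"gripper": 0.6},
  {"dx": -2.8,"dy": 0,"dz": -15.9,"rx": 0,"ry": 0,"rz": 0,"gripper": 0.6},
  {"dx": -2.8,"dy": 0,"dz": -15.9,"rx": 0,"ry": 0,"rz": 0,"gripper": 0.6},
])

```text
time: 4.5
tcp_pos: [415.0, 221.9, 172.5]
tcp_rot: [[-0.927, -0.339, 0.16], [-0.333, 0.941, 0.064], [-0.173, 0.006, -0.985]]
ft_force: [0.7, -0.1, -2.6]
opening: 9.7
```

```bash
python3 - <<'E'
from h import *
st()
binc(-60,75,0)
im,d=get_image("side"); crop(im,180,130,340,250,5,"pics/s2.png")
E
```

```text
t 4.50 tcp [415.  221.9 172.5] yaw 19.82 tilt 9.95 roll 0.34 F [ 0.7 -0.1 -2.6] open 9.7 q [-0.36  0.59 -0.39  2.24  0.99  0.32  0.3 ]
grip [412.  220.7 191.3]
d cm [  9.65 -33.25  -1.59] rot [ 2.61  0.05 13.02]  target tcp [ 435.8 -124.1  169.6]
```

View pics/s2.png

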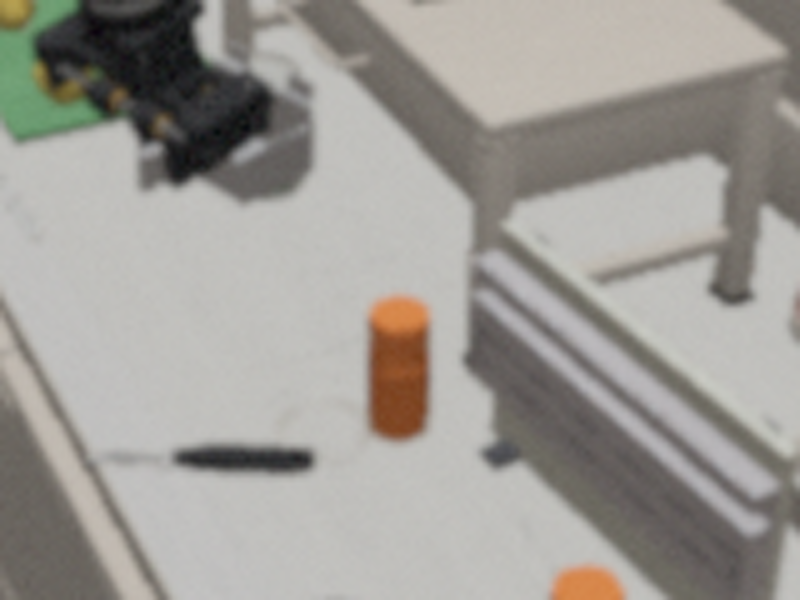

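Emit:
move_arm([
  {"dx": 0.5,"dy": -1.5,"dz": 0,"rx": 0.1,"ry": 0,"rz": 0.5,"gripper": 0.6},
  {"dx": 1.4,"dy": -4.8,"dz": -0.2,"rx": 0.4,"ry": 0,"rz": 1.9,"gripper": 0.6},
  {"dx": 2.5,"dy": -8.6,"dz": -0.4,"rx": 0.7,"ry": 0,"rz": 3.4,"gripper": 0.6},
  {"dx": 3.6,"dy": -12.6,"dz": -0.6,"rx": 1.0,"ry": 0,"rz": 4.9,"gripper": 0.6},
  {"dx": 4.8,"dy": -16.6,"dz": -0.8,"rx": 1.3,"ry": 0,"rz": 6.5,"gripper": 0.6},
  {"dx": 6.0,"dy": -20.6,"dz": -1.0,"rx": 1.6,"ry": 0,"rz": 8.1,"gripper": 0.6},
  {"dx": 7.1,"dy": -24.6,"dz": -1.2,"rx": 1.9,"ry": 0,"rz": 9.6,"gripper": 0.6},
  {"dx": 8.2,"dy": -28.4,"dz": -1.4,"rx": 2.2,"ry": 0,"rz": 11.1,"gripper": 0.6},
  {"dx": 9.2,"dy": -31.7,"dz": -1.5,"rx": 2.5,"ry": 0,"rz": 12.4,"gripper": 0.6},
  {"dx": 9.7,"dy": -33.2,"dz": -1.6,"rx": 2.6,"ry": 0,"rz": 13.0,"gripper": 0.6},
])

```text
time: 5.55
tcp_pos: [433.0, -129.8, 167.0]
tcp_rot: [[-0.98, -0.107, 0.166], [-0.106, 0.994, 0.013], [-0.166, -0.005, -0.986]]
ft_force: [-0.7, 1.0, -1.8]
opening: 9.2
```

```bash
python3 - <<'E'
from h import *
st()
binc(-60,20,40)
E
```

```text
t 5.55 tcp [ 433.  -129.8  167. ] yaw 6.15 tilt 9.56 roll -0.28 F [-0.7  1.  -1.8] open 9.2 q [ 0.53  0.6  -0.48  2.28  0.99  0.27  0.87]
grip [ 429.8 -130.   185.7]
d cm [ 0.01  0.52 -1.59] rot [-0.21 39.71 -0.45]  target tcp [ 429.7 -124.8  182.6]
```

Emit:
move_arm([
  {"dx": 0,"dy": 0.1,"dz": -0.4,"rx": 0,"ry": 3,"rz": 0,"gripper": 0.6},
  {"dx": 0,"dy": 0.2,"dz": -0.6,"rx": 0,"ry": 8,"rz": -0.1,"gripper": 0.6},
  {"dx": 0,"dy": 0.3,"dz": -0.8,"rx": 0,"ry": 14,"rz": -0.2,"gripper": 0.6},
  {"dx": 0,"dy": 0.4,"dz": -1.0,"rx": -0.1,"ry": 20,"rz": -0.3,"gripper": 0.6},
  {"dx": 0,"dy": 0.5,"dz": -1.2,"rx": -0.1,"ry": 26,"rz": -0.4,"gripper": 0.6},
  {"dx": 0,"dy": 0.5,"dz": -1.4,"rx": -0.2,"ry": 32,"rz": -0.4,"gripper": 0.6},
  {"dx": 0,"dy": 0.5,"dz": -1.5,"rx": -0.2,"ry": 37,"rz": -0.4,"gripper": 0.6},
  {"dx": 0,"dy": 0.5,"dz": -1.6,"rx": -0.2,"ry": 39.7,"rz": -0.4,"gripper": 0.6},
  {"dx": 0,"dy": 0.5,"dz": -1.6,"rx": -0.2,"ry": 39.7,"rz": -0.4,"gripper": 0.6},
  {"dx": 0,"dy": 0.5,"dz": -1.6,"rx": -0.2,"ry": 39.7,"rz": -0.4,"gripper": 0.6},
])

```text
time: 6.55
tcp_pos: [431.4, -121.2, 183.1]
tcp_rot: [[-0.86, -0.121, -0.495], [-0.104, 0.993, -0.062], [0.499, -0.002, -0.866]]
ft_force: [-0.0, -0.3, -1.1]
opening: 9.4
```

```bash
python3 - <<'E'
from h import *
st()
binc(-60,20,40); binc(-40,-10,40)
im,d=get_image("side"); crop(im,200,150,360,270,5,"pics/s3.png"); np.save("s3.npy",d)
im,d=get_image("top"); crop(im,240,130,400,250,5,"pics/t3.png"); np.save("t3.npy",d)
E
```

```text
t 6.55 tcp [ 431.4 -121.2  183.1] yaw 6.93 tilt -29.95 roll -0.11 F [-0.  -0.3 -1.1] open 9.4 q [ 0.46  0.86 -0.67  1.71  0.49  1.31  1.26]
grip [ 440.8 -120.1  199.6]
d cm [ 0.16 -0.33  0.15] rot [-0.28  0.2   0.27]  target tcp [ 429.7 -124.8  182.6]
d cm [-3.07 -0.34  1.75] rot [-0.28  0.2   0.27]  target tcp [ 449.6 -122.5  152.6]
```

View pics/s3.png

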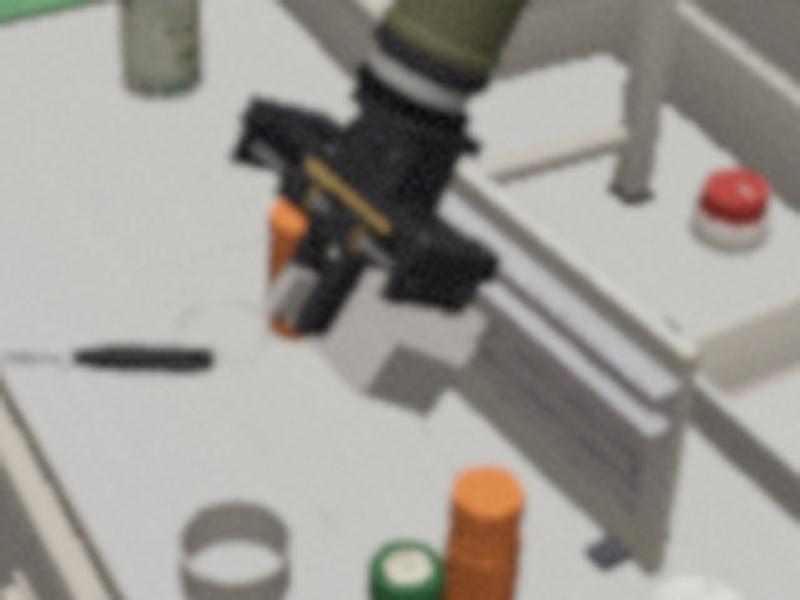

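View pics/t3.png

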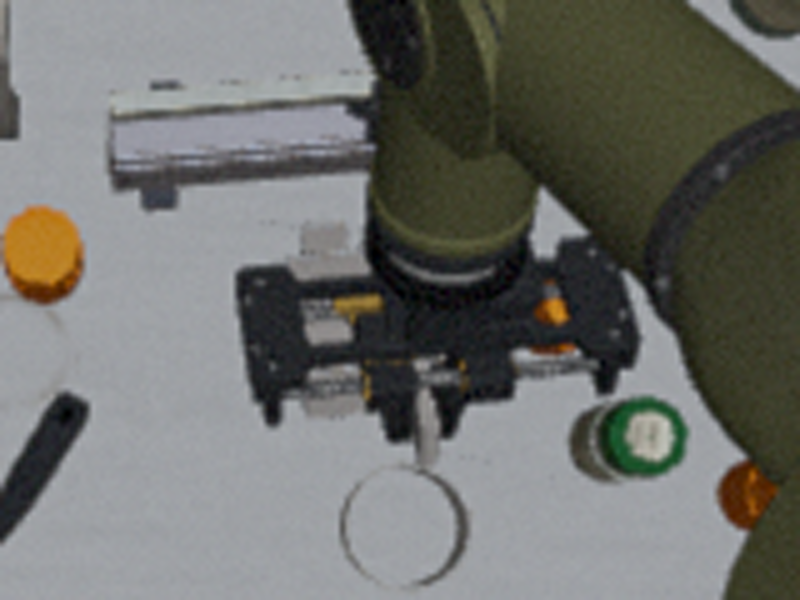

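```bash
cat >> h.py <<'E'
def binframe():
    "predicted bin frame from current tool pose: R (cols), origin"
    s=arm.state();R=s["tcp_rot"];g=s["tcp_pos"]-19*R[:,2]
    a=np.radians(T0); # bin axes in tool frame: tool z = sin a*bx - cos a*bz ; tool x = -(cos a*bx + sin a*bz)
    bx=R@np.array([-np.cos(a),0,np.sin(a)]);bz=R@np.array([-np.sin(a),0,-np.cos(a)]);by=R[:,1]
    Rb=np.c_[bx,by,bz];return Rb,g-Rb@np.array([GX,0,GZ])
E
python3 - <<'E'
from h import *
Rb,o=binframe(); print(Rb.round(3),o.round(1))
for n,f in (("side","s3.npy"),("top","t3.npy")):
    L=(cloud(n,np.load(f))-o)@Rb
    def fit(m,ax,name):
        P=L[m]
        if len(P)<15: print(n,name,len(P));return
        oth=[i for i in range(3) if i!=ax]
        for k in range(4):
            A=np.c_[P[:,oth],np.ones(len(P))];c,*_=np.linalg.lstsq(A,P[:,ax],rcond=None);r=P[:,ax]-A@c
            P=P[abs(r)<max(2*r.std(),1)] if k<3 else P
        print(n,name,len(P),"off at centre",(A.mean(0)@c).round(2),"slopes deg",np.degrees(c[:2]).round(2),"axes",oth,"std",r.std().round(2),"range",P.min(0).round(),P.max(0).round())
    x,y,z=L[...,0],L[...,1],L[...,2]
    fit((abs(x+35)<6)&(abs(y)<50)&(z>5)&(z<33)&(abs(y)>12),0,"front")
    fit((abs(y+55)<6)&(abs(x)<30)&(z>5)&(z<35),1,"right")
    fit((abs(x-32)<5)&(abs(y)<50)&(z>10)&(z<55),0,"backin")
    fit((abs(z-3)<5)&(abs(y)<48)&(abs(x)<28),2,"floor")
    fit((abs(x-39.5)<4)&(abs(abs(y)-34)<11)&(z>58)&(z<70),0,"leg")
    # tab
    m=(abs(y)<12)&(x<-70)&(x>-95)&(z>5)&(z<50); print("tab n",m.sum(),np.percentile(L[m],[2,50,98],axis=0).round(1) if m.sum() else "")
    m=(abs(y)<58)&(x>36)&(x<50)&(z>45)&(z<80); print("tongue",m.sum(),np.percentile(L[m],[2,50,98],axis=0).round(1) if m.sum() else "")
E
```

```text
[[ 0.763 -0.121  0.635]
 [ 0.092  0.993  0.078]
 [-0.64  -0.001  0.769]] [ 467.6 -116.5  141.3]
side front 73 off at centre -34.93 slopes deg [ 2.37 -0.18] axes [1, 2] std 1.0 range [-38. -50.   6.] [-33. -12.  33.]
side right 103 off at centre -53.19 slopes deg [-0.27  1.57] axes [0, 2] std 1.01 range [-30. -55.   5.] [ 30. -51.  35.]
side backin 150 off at centre 31.69 slopes deg [0.21 2.95] axes [1, 2] std 1.34 range [ 29. -49.  20.] [35. 50. 54.]
side floor 0
side leg 16 off at centre 39.48 slopes deg [ -2.05 -12.76] axes [1, 2] std 1.95 range [ 37. -45.  59.] [ 43. -24.  68.]
tab n 69 [[-90.4 -11.2  12.9]
 [-80.4  -3.4  30. ]
 [-70.4  10.   47.5]]
tongue 26 [[ 36.3 -44.7  50.4]
 [ 39.3 -35.1  59.9]
 [ 43.2 -11.7  67.5]]
top front 33 off at centre -35.98 slopes deg [-1.62  2.79] axes [1, 2] std 0.56 range [-38.  28.   5.] [-34.  50.  33.]
top right 0
top backin 60 off at centre 31.5 slopes deg [-1.47  2.38] axes [1, 2] std 1.37 range [29. 12. 20.] [35. 48. 55.]
top floor 22 off at centre 1.43 slopes deg [-1.45 -2.7 ] axes [0, 1] std 0.95 range [-2. 24. -0.] [28. 46.  4.]
top leg 27 off at centre 39.08 slopes deg [-3.92  7.  ] axes [1, 2] std 1.21 range [36. 25. 58.] [41. 45. 70.]
tab n 74 [[-90.  -11.   10.4]
 [-83.4   2.6  36. ]
 [-70.5   7.5  46.2]]
tongue 45 [[36.4 25.3 53. ]
 [38.9 35.8 61.6]
 [41.2 47.3 69.9]]
```

```bash
sed -i 's/T0=-58.7,28.3,9.85/T0=-58.7,28.3,11.4/' h.py; for m in 35 37 39; do sed "s/np.arange(0,43,2)/np.arange(0,$m,2)/" plan2.py > p3.py; sed -i 's/n\[2\]>=15 and//; s/C.npy/C2.npy/' p3.py; echo == $m; python3 p3.py | awk '$3>=24 && $5<2.6'; done
```

```text
== 35
-15.0 -0.5 34 clr 2.42 tip 0.2 10.9
-14.5 -0.5 34 clr 2.21 tip 0.7 10.9
-14.0 -0.5 34 clr 2.11 tip 1.2 10.9
-13.5 -0.5 34 clr 2.09 tip 1.7 10.9
-13.0 -0.5 34 clr 2.09 tip 2.2 10.9
-12.5 -0.5 34 clr 2.09 tip 2.7 10.9
-12.0 -0.5 34 clr 1.68 tip 3.2 10.9
-11.5 0.0 34 clr 1.54 tip 3.7 11.4
-11.0 0.5 34 clr 1.09 tip 4.2 11.9
-10.5 0.5 34 clr 1.00 tip 4.7 11.9
-10.0 1.0 34 clr 0.87 tip 5.2 12.4
-9.5 1.5 34 clr 0.72 tip 5.7 12.9
-9.5 2.0 34 clr 0.87 tip 5.7 13.4
-9.0 2.5 34 clr 0.87 tip 6.2 13.9
-8.5 3.0 34 clr 0.75 tip 6.7 14.4
-8.5 3.5 34 clr 0.84 tip 6.7 14.9
-8.0 4.0 34 clr 0.88 tip 7.2 15.4
-7.5 4.5 34 clr 0.75 tip 7.7 15.9
-7.5 5.0 34 clr 0.85 tip 7.7 16.4
-7.0 5.5 34 clr 0.97 tip 8.2 16.9
-6.5 6.0 34 clr 1.11 tip 8.7 17.4
-6.0 6.0 34 clr 1.52 tip 9.2 17.4
-5.5 6.5 34 clr 1.65 tip 9.7 17.9
-5.0 6.5 34 clr 2.03 tip 10.2 17.9
-4.5 6.5 32 clr 2.12 tip 10.3 18.5
-4.0 6.0 30 clr 2.00 tip 10.4 18.5
-3.5 6.0 28 clr 2.24 tip 10.5 19.0
-3.5 6.0 26 clr 2.17 tip 10.0 19.4
-3.0 5.5 24 clr 2.25 tip 10.0 19.4
== 37
-15.5 0.0 36 clr 2.45 tip 0.1 10.9
-15.0 0.0 36 clr 2.23 tip 0.6 10.9
-14.5 0.
[... 1240 characters left out ...]
4.5 11.3
-11.0 1.5 38 clr 1.26 tip 5.0 11.8
-10.5 2.0 38 clr 1.27 tip 5.5 12.3
-10.0 2.5 38 clr 1.34 tip 6.0 12.8
-9.5 3.0 38 clr 1.35 tip 6.5 13.3
-9.0 3.5 38 clr 1.25 tip 7.0 13.8
-9.0 4.0 38 clr 1.22 tip 7.0 14.3
-8.5 4.5 38 clr 1.30 tip 7.5 14.8
-8.0 5.0 38 clr 1.38 tip 8.0 15.3
-7.5 5.5 38 clr 1.31 tip 8.5 15.8
-7.0 6.0 38 clr 1.28 tip 9.0 16.3
-6.5 6.5 38 clr 1.59 tip 9.5 16.8
-6.0 7.0 38 clr 1.72 tip 10.0 17.3
-5.5 7.0 38 clr 2.07 tip 10.5 17.3
-5.0 7.0 36 clr 2.15 tip 10.6 17.9
-4.5 6.5 34 clr 2.03 tip 10.7 17.9
-4.0 6.5 32 clr 2.26 tip 10.8 18.5
-3.5 6.0 30 clr 2.00 tip 10.9 18.5
-3.5 6.0 28 clr 2.24 tip 10.5 19.0
-3.5 6.0 26 clr 2.17 tip 10.0 19.4
-3.0 5.5 24 clr 2.25 tip 10.0 19.4
```

```bash
python3 - <<'E'
from h import *
st()
binc(-40,-22,41); binc(-22,-22,41)
E
```

```text
t 6.65 tcp [ 431.3 -120.9  184.2] yaw 6.94 tilt -29.91 roll -0.04 F [ 0.3 -0.3 -1.9] open 9.5 q [ 0.46  0.86 -0.67  1.71  0.49  1.31  1.26]
grip [ 440.7 -119.7  200.6]
d cm [-3.73 -0.38  2.71] rot [-0.23 -0.31  0.32]  target tcp [ 450.5 -122.4  142.1]
d cm [-5.29 -0.39  1.82] rot [-0.23 -0.31  0.32]  target tcp [ 468.3 -120.4  142.1]
```

Emit:
move_arm([
  {"dx": -0.4,"dy": 0,"dz": 0.4,"rx": 0,"ry": 0,"rz": 0,"gripper": 0.6},
  {"dx": -1.4,"dy": -0.1,"dz": 1.2,"rx": -0.1,"ry": -0.1,"rz": 0.1,"gripper": 0.6},
  {"dx": -2.6,"dy": -0.3,"dz": 2.1,"rx": -0.2,"ry": -0.2,"rz": 0.2,"gripper": 0.6},
  {"dx": -3.5,"dy": -0.4,"dz": 2.6,"rx": -0.2,"ry": -0.3,"rz": 0.3,"gripper": 0.6},
  {"dx": -4.2,"dy": -0.4,"dz": 2.4,"rx": -0.2,"ry": -0.3,"rz": 0.3,"gripper": 0.6},
  {"dx": -4.8,"dy": -0.4,"dz": 2.1,"rx": -0.2,"ry": -0.3,"rz": 0.3,"gripper": 0.6},
  {"dx": -5.2,"dy": -0.4,"dz": 1.9,"rx": -0.2,"ry": -0.3,"rz": 0.3,"gripper": 0.6},
  {"dx": -5.3,"dy": -0.4,"dz": 1.8,"rx": -0.2,"ry": -0.3,"rz": 0.3,"gripper": 0.6},
  {"dx": -5.3,"dy": -0.4,"dz": 1.8,"rx": -0.2,"ry": -0.3,"rz": 0.3,"gripper": 0.6},
])

```text
time: 7.55
tcp_pos: [469.7, -119.0, 142.9]
tcp_rot: [[-0.864, -0.115, -0.49], [-0.101, 0.993, -0.055], [0.493, 0.002, -0.87]]
ft_force: [-0.0, 0.1, -1.4]
opening: 9.4
```

```bash
python3 - <<'E'
from h import *
st()
binc(-22,-22,41); binc(-16,-22,41)
im,d=get_image("side"); crop(im,200,150,360,270,5,"pics/s4.png"); np.save("s4.npy",d)
E
```

```text
t 7.55 tcp [ 469.7 -119.   142.9] yaw 6.61 tilt -29.54 roll 0.13 F [-0.   0.1 -1.4] open 9.4 q [ 0.42  0.95 -0.65  1.62  0.52  1.31  1.26]
grip [ 479.  -118.   159.4]
d cm [ 0.09 -0.12  0.15] rot [0.08 0.06 0.11]  target tcp [ 468.3 -120.4  142.1]
d cm [-0.43 -0.12 -0.15] rot [0.08 0.06 0.11]  target tcp [ 474.3 -119.7  142.1]
```

View pics/s4.png

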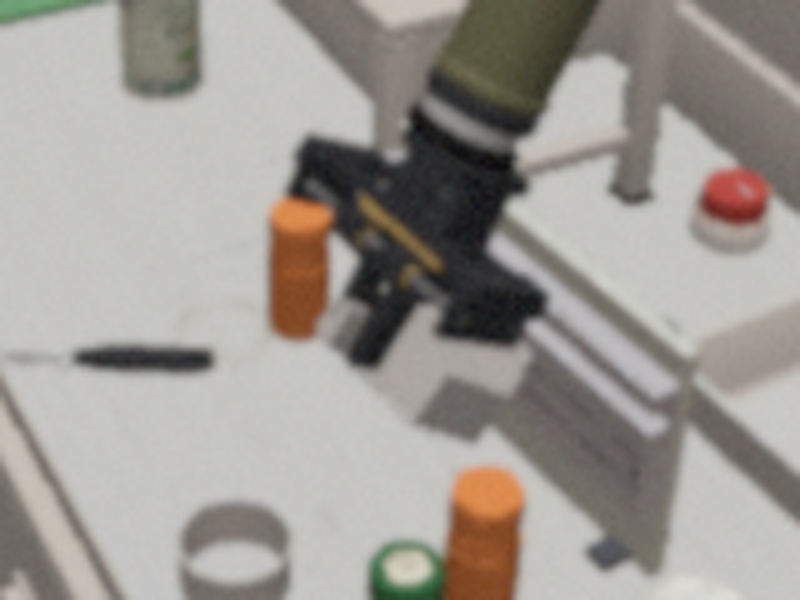

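Emit:
move_arm([
  {"dx": -0.09,"dy": 0,"dz": -0.05,"rx": 0,"ry": 0,"rz": 0,"gripper": 0.6},
  {"dx": -0.17,"dy": 0,"dz": -0.1,"rx": 0,"ry": 0,"rz": 0,"gripper": 0.6},
  {"dx": -0.17,"dy": 0,"dz": -0.1,"rx": 0,"ry": 0,"rz": 0,"gripper": 0.6},
])

```text
time: 7.9
tcp_pos: [471.4, -119.0, 142.7]
tcp_rot: [[-0.864, -0.115, -0.49], [-0.101, 0.993, -0.055], [0.493, 0.002, -0.87]]
ft_force: [-0.1, 0.3, -2.0]
opening: 9.4
```

```bash
cat >> h.py <<'E'
def where():
    s=arm.state();R=s["tcp_rot"];g=s["tcp_pos"]-19*R[:,2];y=np.radians(PY);ex=np.array([np.cos(y),np.sin(y),0]);ey=np.array([-np.sin(y),np.cos(y),0])
    z=R[:,2];tilt=np.arctan2(z@ex,-z[2]);a=np.radians(T0)-tilt;u=GX-35;v=GZ-52
    X=g@ex-S0-(u*np.cos(a)+v*np.sin(a));Z=g[2]-FL-(-u*np.sin(a)+v*np.cos(a))
    F=s["ft_force"];print("t %.2f X %.2f Z %.2f th %.2f t %.1f  yawerr %.2f roll %.2f F n/t/z %.1f %.1f %.1f M %s open %.1f"%(s["time"],X,Z,np.degrees(a),g@ey,np.degrees(np.arctan2(-R[0,1],R[1,1]))-PY,np.degrees(R[2,1]),F@ex,F@ey,F[2],s["torque"].round(2),s["opening"]))
E
python3 -c "
from h import *
where()"
```

```text
t 7.90 X -18.77 Z -21.29 th 40.97 t -172.0  yawerr 0.05 roll 0.13 F n/t/z -0.0 0.3 -2.0 M [ 0.12 -0.59 -0.09] open 9.4
```

Emit:
move_arm([
  {"dx": -0.04,"dy": 0,"dz": -0.02,"rx": 0,"ry": 0,"rz": 0,"gripper": 0.6},
  {"dx": -0.08,"dy": 0,"dz": -0.05,"rx": 0,"ry": 0,"rz": 0,"gripper": 0.6},
  {"dx": -0.08,"dy": 0,"dz": -0.05,"rx": 0,"ry": 0,"rz": 0,"gripper": 0.6},
])

```text
time: 8.2
tcp_pos: [472.3, -118.9, 142.7]
tcp_rot: [[-0.864, -0.115, -0.491], [-0.101, 0.993, -0.055], [0.494, 0.002, -0.87]]
ft_force: [-0.6, -0.0, -2.4]
opening: 9.4
```

```bash
python3 -c "
from h import *
where()"
```

```text
t 8.20 X -17.87 Z -21.36 th 40.98 t -172.0  yawerr 0.05 roll 0.13 F n/t/z -0.6 0.0 -2.4 M [ 0.06 -0.57  0.04] open 9.4
```

Emit:
move_arm([
  {"dx": -0.04,"dy": 0,"dz": -0.02,"rx": 0,"ry": 0,"rz": 0,"gripper": 0.6},
  {"dx": -0.08,"dy": 0,"dz": -0.05,"rx": 0,"ry": 0,"rz": 0,"gripper": 0.6},
  {"dx": -0.08,"dy": 0,"dz": -0.05,"rx": 0,"ry": 0,"rz": 0,"gripper": 0.6},
])

```text
time: 8.5
tcp_pos: [472.9, -118.8, 142.7]
tcp_rot: [[-0.863, -0.115, -0.491], [-0.101, 0.993, -0.055], [0.494, 0.002, -0.869]]
ft_force: [-1.1, 0.4, -2.0]
opening: 9.6
```

```bash
python3 -c "
from h import *
where()"
```

```text
t 8.50 X -17.35 Z -21.38 th 41.03 t -171.9  yawerr 0.05 roll 0.13 F n/t/z -1.0 0.5 -2.0 M [ 0.07 -0.34 -0.02] open 9.6
```

Emit:
move_arm([
  {"dx": -0.04,"dy": 0,"dz": -0.02,"rx": 0,"ry": 0,"rz": 0,"gripper": 0.6},
  {"dx": -0.04,"dy": 0,"dz": -0.02,"rx": 0,"ry": 0,"rz": 0,"gripper": 0.6},
])

```text
time: 8.7
tcp_pos: [473.0, -118.7, 142.7]
tcp_rot: [[-0.863, -0.115, -0.492], [-0.101, 0.993, -0.055], [0.495, 0.002, -0.869]]
ft_force: [-2.2, 1.4, -0.7]
opening: 9.6
```

```bash
python3 -c "
from h import *
where()"
```

```text
t 8.70 X -17.25 Z -21.45 th 41.08 t -171.9  yawerr 0.05 roll 0.14 F n/t/z -2.0 1.7 -0.7 M [ 0.17 -0.11 -0.11] open 9.6
```

```bash
sed -i 's/S0=569.2/S0=569.65/' h.py; python3 -c "
from h import *
where();binc(-28,-20,41);binc(-24,2,41);binc(-18,1.5,41)"
```

```text
t 8.70 X -17.70 Z -21.45 th 41.08 t -171.9  yawerr 0.05 roll 0.14 F n/t/z -2.0 1.7 -0.7 M [ 0.17 -0.11 -0.11] open 9.6
d cm [ 0.96 -0.11  0.4 ] rot [ 0.09 -0.08  0.12]  target tcp [ 462.8 -121.   144.1]
d cm [ 1.71 -0.11 -1.71] rot [ 0.09 -0.08  0.12]  target tcp [ 466.8 -120.5  166.1]
d cm [ 1.16 -0.11 -1.97] rot [ 0.09 -0.08  0.12]  target tcp [ 472.8 -119.9  165.6]
```

Emit:
move_arm([
  {"dx": 0.5,"dy": 0,"dz": 0.2,"rx": 0,"ry": 0,"rz": 0,"gripper": 0.6},
  {"dx": 1.0,"dy": 0,"dz": 0.4,"rx": 0,"ry": 0,"rz": 0,"gripper": 0.6},
  {"dx": 1.3,"dy": 0,"dz": -0.4,"rx": 0,"ry": 0,"rz": 0,"gripper": 0.6},
  {"dx": 1.6,"dy": 0,"dz": -1.2,"rx": 0,"ry": 0,"rz": 0,"gripper": 0.6},
  {"dx": 1.7,"dy": 0,"dz": -1.7,"rx": 0,"ry": 0,"rz": 0,"gripper": 0.6},
  {"dx": 1.7,"dy": 0,"dz": -1.7,"rx": 0,"ry": 0,"rz": 0,"gripper": 0.6},
  {"dx": 1.7,"dy": 0,"dz": -1.7,"rx": 0,"ry": 0,"rz": 0,"gripper": 0.6},
])

```text
time: 9.4
tcp_pos: [467.6, -119.5, 166.0]
tcp_rot: [[-0.864, -0.115, -0.49], [-0.101, 0.993, -0.055], [0.493, 0.002, -0.87]]
ft_force: [-1.1, -1.0, -1.3]
opening: 9.5
```

```bash
python3 -c "
from h import *
where();binc(-24,1.5,41);binc(-14,1.5,41)
Rb,o=binframe();d=get_image('side')[1]
L=(cloud('side',d)-o)@Rb;x,y,z=L[...,0],L[...,1],L[...,2]
for nm,m,ax in (('front',(abs(x+35)<6)&(y<-12)&(y>-50)&(z>5)&(z<33),0),('right',(abs(y+55)<6)&(abs(x)<30)&(z>5)&(z<35),1),('backin',(abs(x-32)<5)&(abs(y)<50)&(z>10)&(z<55),0)):
    P=L[m]; oth=[i for i in range(3) if i!=ax]
    for k in range(4):
        A=np.c_[P[:,oth],np.ones(len(P))];c,*_=np.linalg.lstsq(A,P[:,ax],rcond=None);r=P[:,ax]-A@c
        P=P[abs(r)<max(2*r.std(),1)] if k<3 else P
    print(nm,len(P),(A.mean(0)@c).round(2),np.degrees(c[:2]).round(2),oth)
"
```

```text
t 9.40 X -23.07 Z 2.05 th 40.94 t -172.0  yawerr 0.05 roll 0.12 F n/t/z -1.2 -0.9 -1.3 M [ 0.07 -0.53  0.02] open 9.5
d cm [ 0.06 -0.1   0.08] rot [0.08 0.06 0.1 ]  target tcp [ 466.8 -120.5  165.6]
d cm [-0.81 -0.1  -0.41] rot [0.08 0.06 0.1 ]  target tcp [ 476.7 -119.4  165.6]
front 76 -36.0 [ 0.28 -1.97] [1, 2]
right 94 -53.09 [-0.58  0.44] [0, 2]
backin 149 30.7 [ 0.51 -1.  ] [1, 2]
```

```bash
cat >> h.py <<'E'
def binfit(N=8):
    Rb,o=binframe();D=np.stack([get_image('side')[1] for _ in range(N)]);D[D==0]=np.nan;d=np.nan_to_num(np.nanmedian(D,0))
    L=(cloud('side',d)-o)@Rb;x,y,z=L[...,0],L[...,1],L[...,2]
    for nm,m,ax in (('front',(abs(x+35)<5)&(y<-12)&(y>-50)&(z>4)&(z<33),0),('right',(abs(y+55)<6)&(abs(x)<30)&(z>5)&(z<35),1),('backin',(abs(x-32)<5)&(abs(y)<50)&(z>10)&(z<55),0)):
        P=L[m]; oth=[i for i in range(3) if i!=ax]
        for k in range(4):
            A=np.c_[P[:,oth],np.ones(len(P))];c,*_=np.linalg.lstsq(A,P[:,ax],rcond=None);r=P[:,ax]-A@c
            P=P[abs(r)<max(2*r.std(),1)] if k<3 else P
        print(nm,len(P),(A.mean(0)@c).round(2),np.degrees(c[:2]).round(2),oth,'std',r.std().round(2))
    return L
E
python3 -c "
from h import *
L=binfit(8);where()
x,y,z=L[...,0],L[...,1],L[...,2]
m=(abs(y+55)<5)&(abs(x)<30)&(z>-15)&(z<60)
# bottom/top edges of right wall per x bin
for a in range(-30,30,10):
    q=z[m&(x>=a)&(x<a+10)]; print(a,q.size,np.percentile(q,[0,10,90,100]).round(1) if q.size else '')
"
```

```text
front 88 -35.6 [-1.26 -1.08] [1, 2] std 0.68
right 104 -52.79 [0.27 0.19] [0, 2] std 0.43
backin 149 30.63 [-0.48 -1.6 ] [1, 2] std 0.66
t 9.85 X -23.43 Z 1.72 th 40.99 t -172.0  yawerr 0.05 roll 0.14 F n/t/z -0.8 -0.2 -2.3 M [ 0.11 -0.49 -0.02] open 9.4
-30 26 [ 2.5  5.3 37.2 40.6]
-20 23 [ 1.9  7.7 35.5 40.2]
-10 26 [ 2.7  6.9 39.3 41.3]
0 23 [ 2.1  5.4 36.4 39.4]
10 28 [ 1.5  5.8 38.1 41.8]
20 23 [ 2.3  7.1 40.  57.2]
```

```bash
sed -i 's/T0=-58.7,28.3,11.4/T0=-58.7,28.3,10.3/' h.py; python3 -c "
from h import *
where();binc(-22,1.5,41);binc(-13,1.5,41)"
```

```text
t 9.85 X -22.61 Z 3.38 th 39.89 t -172.0  yawerr 0.05 roll 0.14 F n/t/z -0.8 -0.2 -2.3 M [ 0.11 -0.49 -0.02] open 9.4
d cm [-0.1  -0.1  -0.05] rot [0.09 1.11 0.11]  target tcp [ 468.5 -120.3  165.7]
d cm [-0.88 -0.1  -0.5 ] rot [0.09 1.11 0.11]  target tcp [ 477.4 -119.3  165.7]
```

```bash
sed -i 's/S0=569.65/S0=569.7/; s/GX,GZ,T0=-58.7/GX,GZ,T0=-57.8/' h.py; python3 -c "
from h import *
where();binc(-20,1.5,41);binc(-14,1.5,41)"
```

```text
t 9.85 X -23.35 Z 3.96 th 39.89 t -172.0  yawerr 0.05 roll 0.14 F n/t/z -0.8 -0.2 -2.3 M [ 0.11 -0.49 -0.02] open 9.4
d cm [-0.36 -0.1  -0.14] rot [0.09 1.11 0.11]  target tcp [ 471.2 -120.   165.2]
d cm [-0.89 -0.1  -0.43] rot [0.09 1.11 0.11]  target tcp [ 477.1 -119.4  165.2]
```

Emit:
move_arm([
  {"dx": -0.1,"dy": -0.1,"dz": 0,"rx": 0,"ry": 0.5,"rz": 0,"gripper": 0.6},
  {"dx": -0.36,"dy": -0.1,"dz": -0.14,"rx": 0,"ry": 1.1,"rz": 0,"gripper": 0.6},
  {"dx": -0.54,"dy": -0.1,"dz": -0.24,"rx": 0,"ry": 1.1,"rz": 0,"gripper": 0.6},
  {"dx": -0.72,"dy": -0.1,"dz": -0.34,"rx": 0,"ry": 1.1,"rz": 0,"gripper": 0.6},
  {"dx": -0.72,"dy": -0.1,"dz": -0.34,"rx": 0,"ry": 1.1,"rz": 0,"gripper": 0.6},
], force=60)

```text
time: 10.35
tcp_pos: [475.6, -119.4, 165.2]
tcp_rot: [[-0.854, -0.115, -0.507], [-0.1, 0.993, -0.057], [0.51, 0.002, -0.86]]
ft_force: [-0.1, -0.3, -1.8]
opening: 9.2
```

```bash
python3 -c "
from h import *
where();binc(-14,1.5,41)"
```

```text
t 10.35 X -15.48 Z 1.57 th 40.97 t -172.9  yawerr 0.05 roll 0.14 F n/t/z -0.1 -0.3 -1.8 M [ 0.08 -0.55 -0.02] open 9.2
d cm [-0.13 -0.01 -0.08] rot [0.1  0.04 0.11]  target tcp [ 477.1 -119.4  165.2]
```

Emit:
move_arm([
  {"dx": -0.1,"dy": 0,"dz": -0.05,"rx": 0,"ry": 0,"rz": 0,"gripper": 0.6},
  {"dx": -0.2,"dy": 0,"dz": -0.12,"rx": 0,"ry": 0,"rz": 0,"gripper": 0.6},
  {"dx": -0.2,"dy": 0,"dz": -0.12,"rx": 0,"ry": 0,"rz": 0,"gripper": 0.6},
])

```text
time: 10.65
tcp_pos: [477.8, -119.3, 165.3]
tcp_rot: [[-0.854, -0.115, -0.507], [-0.1, 0.993, -0.057], [0.51, 0.002, -0.86]]
ft_force: [-0.3, 0.4, -2.4]
opening: 9.2
```

```bash
python3 -c "
from h import *
where();binc(-13,0.5,41)"
```

```text
t 10.65 X -13.37 Z 1.73 th 40.97 t -173.0  yawerr 0.05 roll 0.13 F n/t/z -0.2 0.4 -2.4 M [ 0.18 -0.59  0.01] open 9.2
d cm [-0.09 -0.    0.08] rot [0.09 0.03 0.11]  target tcp [ 478.1 -119.2  164.2]
```

```bash
python3 -c "
from plan import *
t=np.radians(41)
for X in (-14,-13.4,-13): print(X,[(z,round(clr(X,z,t),2)) for z in np.arange(-2,6,0.5)])"
```

```text
-14 [(np.float64(-2.0), np.float64(1.26)), (np.float64(-1.5), np.float64(1.59)), (np.float64(-1.0), np.float64(1.92)), (np.float64(-0.5), np.float64(2.25)), (np.float64(0.0), np.float64(2.57)), (np.float64(0.5), np.float64(2.87)), (np.float64(1.0), np.float64(2.37)), (np.float64(1.5), np.float64(1.87)), (np.float64(2.0), np.float64(1.37)), (np.float64(2.5), np.float64(0.87)), (np.float64(3.0), np.float64(0.37)), (np.float64(3.5), np.float64(-0.38)), (np.float64(4.0), np.float64(-0.88)), (np.float64(4.5), np.float64(-1.36)), (np.float64(5.0), np.float64(-1.54)), (np.float64(5.5), np.float64(-1.67))]
-13.4 [(np.float64(-2.0), np.float64(0.81)), (np.float64(-1.5), np.float64(1.14)), (np.float64(-1.0), np.float64(1.47)), (np.float64(-0.5), np.float64(1.8)), (np.float64(0.0), np.float64(2.12)), (np.float64(0.5), np.float64(2.45)), (np.float64(1.0), np.float64(2.37)), (np.float64(1.5), np.float64(1.87)), (np.float64(2.0), np.float64(1.37)), (np.float64(2.5), np.float64(0.87)), (np.float64(3.0), np.float64(0.37)), (np.float64(3.5), np.float64(-0.38)), (np.float64(4.0), np.float64(-0.88)), (np.float64(4.5), np.float64(-1.35)), (np.float64(5.0), np.float64(-1.56)), (np.float64(5.5), np.float64(-1.71))]
-13 [(np.float64(-2.0), np.float64(0.54)), (np.float64(-1.5), np.float64(0.85)), (np.float64(-1.0), np.float64(1.17)), (np.float64(-0.5), np.float64(1.49)), (np.float64(0.0), np.float64(1.81)), (np.float64(0.5), np.float64(2.14)), (np.float64(1.0), np.float64(2.37)), (np.float64(1.5), np.float64(1.87)), (np.float64(2.0), np.float64(1.37)), (np.float64(2.5), np.float64(0.87)), (np.float64(3.0), np.float64(0.37)), (np.float64(3.5), np.float64(-0.38)), (np.float64(4.0), np.float64(-0.88)), (np.float64(4.5), np.float64(-1.07)), (np.float64(5.0), np.float64(-1.31)), (np.float64(5.5), np.float64(-1.59))]
```

Emit:
move_arm([
  {"dx": -0.05,"dy": 0,"dz": 0.09,"rx": 0,"ry": 0,"rz": 0,"gripper": 0.6},
  {"dx": -0.05,"dy": 0,"dz": 0.09,"rx": 0,"ry": 0,"rz": 0,"gripper": 0.6},
])

```text
time: 10.85
tcp_pos: [477.4, -119.4, 164.1]
tcp_rot: [[-0.854, -0.115, -0.507], [-0.1, 0.993, -0.057], [0.511, 0.002, -0.86]]
ft_force: [0.4, 0.5, -2.2]
opening: 9.5
```

```bash
python3 -c "
from h import *
where()"
```

```text
t 10.85 X -13.70 Z 0.49 th 41.00 t -173.1  yawerr 0.05 roll 0.13 F n/t/z 0.4 0.4 -2.2 M [ 0.11 -0.55 -0.01] open 9.5
```

Emit:
move_arm([
  {"dx": 0.05,"dy": 0,"dz": -0.09,"rx": 0,"ry": 0,"rz": 0,"gripper": 0.6},
  {"dx": 0.09,"dy": 0,"dz": -0.18,"rx": 0,"ry": 0,"rz": 0,"gripper": 0.6},
  {"dx": 0.09,"dy": 0,"dz": -0.18,"rx": 0,"ry": 0,"rz": 0,"gripper": 0.6},
])

```text
time: 11.15
tcp_pos: [477.9, -119.3, 166.4]
tcp_rot: [[-0.854, -0.115, -0.507], [-0.1, 0.993, -0.057], [0.51, 0.002, -0.86]]
ft_force: [-0.0, 0.2, -1.5]
opening: 9.8
```

```bash
python3 -c "
from h import *
where()"
```

```text
t 11.15 X -13.26 Z 2.83 th 40.96 t -173.0  yawerr 0.05 roll 0.13 F n/t/z -0.0 0.2 -1.5 M [ 0.1  -0.57  0.01] open 9.8
```

Emit:
move_arm([
  {"dx": 0.02,"dy": 0,"dz": -0.04,"rx": 0,"ry": 0,"rz": 0,"gripper": 0.6},
  {"dx": 0.05,"dy": 0,"dz": -0.09,"rx": 0,"ry": 0,"rz": 0,"gripper": 0.6},
  {"dx": 0.05,"dy": 0,"dz": -0.09,"rx": 0,"ry": 0,"rz": 0,"gripper": 0.6},
])

```text
time: 11.45
tcp_pos: [477.8, -119.3, 167.3]
tcp_rot: [[-0.854, -0.115, -0.507], [-0.1, 0.993, -0.057], [0.51, 0.002, -0.86]]
ft_force: [-0.0, 0.9, -2.0]
opening: 9.4
```

```bash
python3 -c "
from h import *
where()"
```

```text
t 11.45 X -13.33 Z 3.70 th 40.98 t -173.0  yawerr 0.05 roll 0.13 F n/t/z 0.1 0.9 -2.0 M [ 0.12 -0.57 -0.01] open 9.4
```

Emit:
move_arm([
  {"dx": 0.02,"dy": 0,"dz": -0.04,"rx": 0,"ry": 0,"rz": 0,"gripper": 0.6},
  {"dx": 0.05,"dy": 0,"dz": -0.09,"rx": 0,"ry": 0,"rz": 0,"gripper": 0.6},
  {"dx": 0.05,"dy": 0,"dz": -0.09,"rx": 0,"ry": 0,"rz": 0,"gripper": 0.6},
])

```text
time: 11.75
tcp_pos: [477.9, -119.3, 168.2]
tcp_rot: [[-0.854, -0.115, -0.507], [-0.1, 0.993, -0.057], [0.51, 0.002, -0.86]]
ft_force: [0.8, 0.4, -4.2]
opening: 9.2
```

```bash
python3 -c "
from h import *
where()"
```

```text
t 11.75 X -13.22 Z 4.57 th 40.97 t -173.0  yawerr 0.05 roll 0.13 F n/t/z 0.8 0.3 -4.2 M [ 0.09 -0.75 -0.03] open 9.2
```

```bash
sed -i 's/GX,GZ,T0=-57.8,28.3,10.3/GX,GZ,T0=-58.2,28.3,10.9/' h.py; python3 -c "
from h import *
where();binc(-12.5,1.7,41.6);binc(-9.5,4.2,41.6);binc(-6.2,7.3,41.6)
from plan import *
t=np.radians(41.6)
for X,Z in ((-13.2,3.3),(-12.5,1.7),(-11,2.8),(-9.5,4.2),(-8,6),(-6.2,7.3)): print(X,Z,[round(clr(X,z,t),2) for z in (Z-1,Z-.5,Z,Z+.5,Z+1)])"
```

```text
t 11.75 X -13.38 Z 3.41 th 41.57 t -173.0  yawerr 0.05 roll 0.13 F n/t/z 0.8 0.3 -4.2 M [ 0.09 -0.75 -0.03] open 9.2
d cm [-0.16 -0.    0.1 ] rot [0.09 0.03 0.11]  target tcp [ 478.8 -119.2  166.5]
d cm [-0.29  0.   -0.27] rot [0.09 0.03 0.11]  target tcp [ 481.8 -118.8  169. ]
d cm [-0.42  0.   -0.71] rot [0.09 0.03 0.11]  target tcp [ 485.  -118.4  172.1]
-13.2 3.3 [np.float64(1.23), np.float64(0.73), np.float64(0.2), np.float64(-0.52), np.float64(-1.01)]
-12.5 1.7 [np.float64(1.82), np.float64(2.15), np.float64(1.83), np.float64(1.33), np.float64(0.83)]
-11 2.8 [np.float64(1.44), np.float64(1.76), np.float64(1.47), np.float64(1.14), np.float64(0.82)]
-9.5 4.2 [np.float64(1.25), np.float64(1.57), np.float64(1.67), np.float64(1.34), np.float64(1.02)]
-8 6 [np.float64(1.31), np.float64(1.64), np.float64(1.6), np.float64(1.26), np.float64(0.93)]
-6.2 7.3 [np.float64(1.02), np.float64(1.51), np.float64(2.0), np.float64(1.75), np.float64(1.42)]
```

Emit:
move_arm([
  {"dx": -0.05,"dy": 0,"dz": 0.12,"rx": 0,"ry": 0,"rz": 0,"gripper": 0.6},
  {"dx": -0.16,"dy": 0,"dz": 0.1,"rx": 0,"ry": 0,"rz": 0,"gripper": 0.6},
  {"dx": -0.2,"dy": 0,"dz": -0.02,"rx": 0,"ry": 0,"rz": 0,"gripper": 0.6},
  {"dx": -0.24,"dy": 0,"dz": -0.14,"rx": 0,"ry": 0,"rz": 0,"gripper": 0.6},
  {"dx": -0.29,"dy": 0,"dz": -0.27,"rx": 0,"ry": 0,"rz": 0,"gripper": 0.6},
  {"dx": -0.29,"dy": 0,"dz": -0.27,"rx": 0,"ry": 0,"rz": 0,"gripper": 0.6},
])

```text
time: 12.35
tcp_pos: [481.9, -118.8, 169.3]
tcp_rot: [[-0.854, -0.115, -0.507], [-0.1, 0.993, -0.057], [0.51, 0.002, -0.86]]
ft_force: [0.0, 0.5, -2.8]
opening: 10.0
```

```bash
python3 -c "
from h import *
where();binc(-9.5,4.2,41.6);binc(-8,6,41.6);binc(-6.2,7.3,41.6)"
```

```text
t 12.35 X -9.35 Z 4.58 th 41.55 t -173.0  yawerr 0.05 roll 0.13 F n/t/z 0.1 0.5 -2.8 M [ 0.1  -0.55  0.  ] open 10.0
d cm [-0.   -0.    0.03] rot [0.09 0.05 0.11]  target tcp [ 481.8 -118.8  169. ]
d cm [-0.04 -0.   -0.2 ] rot [0.09 0.05 0.11]  target tcp [ 483.3 -118.6  170.8]
d cm [-0.13 -0.   -0.4 ] rot [0.09 0.05 0.11]  target tcp [ 485.  -118.4  172.1]
```

Emit:
move_arm([
  {"dx": -0.02,"dy": 0,"dz": -0.1,"rx": 0,"ry": 0,"rz": 0,"gripper": 0.6},
  {"dx": -0.04,"dy": 0,"dz": -0.2,"rx": 0,"ry": 0,"rz": 0,"gripper": 0.6},
  {"dx": -0.09,"dy": 0,"dz": -0.3,"rx": 0,"ry": 0,"rz": 0,"gripper": 0.6},
  {"dx": -0.13,"dy": 0,"dz": -0.4,"rx": 0,"ry": 0,"rz": 0,"gripper": 0.6},
  {"dx": -0.13,"dy": 0,"dz": -0.4,"rx": 0,"ry": 0,"rz": 0,"gripper": 0.6},
])

```text
time: 12.85
tcp_pos: [485.0, -118.4, 172.0]
tcp_rot: [[-0.854, -0.115, -0.507], [-0.1, 0.993, -0.057], [0.51, 0.002, -0.86]]
ft_force: [0.1, -0.4, -2.1]
opening: 9.5
```

```bash
python3 -c "
from h import *
where()
for a in ((-4.5,7,36),(-3.8,6.2,30),(-3.2,5.5,24),(-2.1,4.5,17),(-1.6,3.5,10)): print(a);binc(*a)"
```

```text
t 12.85 X -6.28 Z 7.25 th 41.56 t -173.0  yawerr 0.05 roll 0.13 F n/t/z 0.0 -0.4 -2.1 M [ 0.11 -0.58 -0.03] open 9.5
(-4.5, 7, 36)
d cm [-0.45 -0.    0.85] rot [ 0.09 -5.56  0.1 ]  target tcp [ 484.5 -118.5  162.4]
(-3.8, 6.2, 30)
d cm [-0.96 -0.01  1.84] rot [  0.1  -11.56   0.1 ]  target tcp [ 483.8 -118.6  151.3]
(-3.2, 5.5, 24)
d cm [-1.55 -0.01  2.78] rot [  0.1  -17.56   0.09]  target tcp [ 484.1 -118.6  140.3]
(-2.1, 4.5, 17)
d cm [-2.39 -0.01  3.79] rot [  0.11 -24.56   0.09]  target tcp [ 486.2 -118.3  127.2]
(-1.6, 3.5, 10)
d cm [-3.3  -0.02  4.74] rot [  0.12 -31.56   0.08]  target tcp [ 489.1 -118.   114.3]
```

Emit:
move_arm([
  {"dx": -0.15,"dy": 0,"dz": 0.28,"rx": 0,"ry": -1.8,"rz": 0,"gripper": 0.6},
  {"dx": -0.3,"dy": 0,"dz": 0.57,"rx": 0,"ry": -3.7,"rz": 0,"gripper": 0.6},
  {"dx": -0.45,"dy": 0,"dz": 0.85,"rx": 0,"ry": -5.6,"rz": 0,"gripper": 0.6},
  {"dx": -0.62,"dy": 0,"dz": 1.18,"rx": 0,"ry": -7.6,"rz": 0,"gripper": 0.6},
  {"dx": -0.79,"dy": 0,"dz": 1.51,"rx": 0,"ry": -9.6,"rz": 0,"gripper": 0.6},
  {"dx": -0.96,"dy": 0,"dz": 1.84,"rx": 0,"ry": -11.6,"rz": 0,"gripper": 0.6},
  {"dx": -0.96,"dy": 0,"dz": 1.84,"rx": 0,"ry": -11.6,"rz": 0,"gripper": 0.6},
])

```text
time: 13.55
tcp_pos: [482.5, -119.1, 151.4]
tcp_rot: [[-0.938, -0.115, -0.326], [-0.109, 0.993, -0.036], [0.328, 0.002, -0.945]]
ft_force: [0.6, -0.4, -2.2]
opening: 9.9
```

```bash
python3 -c "
from h import *
where()
for a in ((-3.2,5.5,24),(-2.1,4.5,17),(-1.6,3.5,10)): print(a);binc(*a)"
```

```text
t 13.55 X -5.18 Z 6.15 th 30.06 t -173.4  yawerr 0.05 roll 0.10 F n/t/z 0.5 -0.5 -2.2 M [-0.01 -0.28  0.  ] open 9.9
(-3.2, 5.5, 24)
d cm [-0.52  0.03  1.  ] rot [ 0.09 -6.06  0.08]  target tcp [ 484.1 -118.6  140.3]
(-2.1, 4.5, 17)
d cm [-1.15  0.03  2.16] rot [  0.09 -13.06   0.07]  target tcp [ 486.2 -118.3  127.2]
(-1.6, 3.5, 10)
d cm [-1.85  0.03  3.28] rot [  0.1  -20.06   0.07]  target tcp [ 489.1 -118.   114.3]
```

```bash
python3 -c "
from h import *
where()
from plan import *
print(clr(-5.18,6.15,np.radians(30)),clr(-3.8,6.2,np.radians(30)))
binc(-3.8,6.2,30)"
```

```text
t 13.55 X -5.18 Z 6.15 th 30.06 t -173.4  yawerr 0.05 roll 0.10 F n/t/z 0.5 -0.5 -2.2 M [-0.01 -0.28  0.  ] open 9.9
1.3499252308152236 2.1999999999999886
d cm [-0.13  0.03 -0.04] rot [ 0.08 -0.06  0.08]  target tcp [ 483.8 -118.6  151.3]
```

Still clear of the lip, so I'll continue lowering.

Emit:
move_arm([
  {"dx": -0.13,"dy": 0,"dz": -0.04,"rx": 0,"ry": 0,"rz": 0,"gripper": 0.6},
  {"dx": -0.25,"dy": 0,"dz": 0.3,"rx": 0,"ry": -2.0,"rz": 0,"gripper": 0.6},
  {"dx": -0.38,"dy": 0,"dz": 0.65,"rx": 0,"ry": -4.0,"rz": 0,"gripper": 0.6},
  {"dx": -0.52,"dy": 0,"dz": 1.0,"rx": 0,"ry": -6.1,"rz": 0,"gripper": 0.6},
  {"dx": -0.7,"dy": 0,"dz": 1.33,"rx": 0,"ry": -8.1,"rz": 0,"gripper": 0.6},
  {"dx": -0.88,"dy": 0,"dz": 1.66,"rx": 0,"ry": -10.1,"rz": 0,"gripper": 0.6},
  {"dx": -0.88,"dy": 0,"dz": 1.66,"rx": 0,"ry": -10.1,"rz": 0,"gripper": 0.6},
])

```text
time: 14.25
tcp_pos: [485.8, -118.5, 132.5]
tcp_rot: [[-0.981, -0.115, -0.157], [-0.114, 0.993, -0.016], [0.158, 0.002, -0.987]]
ft_force: [-0.0, 0.1, -1.6]
opening: 9.2
```

```bash
python3 -c "
from h import *
where()
for a in ((-2.6,5,20),(-2.1,4.5,16),(-1.6,3.5,10)): print(a);binc(*a)
im,d=get_image('side'); crop(im,200,150,360,270,5,'pics/s5.png')"
```

```text
t 14.25 X -1.87 Z 4.73 th 19.98 t -173.2  yawerr 0.05 roll 0.10 F n/t/z -0.0 0.1 -1.6 M [ 0.05 -0.12 -0.06] open 9.2
(-2.6, 5, 20)
d cm [ 0.08  0.01 -0.02] rot [0.1  0.02 0.07]  target tcp [ 485.1 -118.4  132.8]
(-2.1, 4.5, 16)
d cm [-0.18  0.01  0.69] rot [ 0.1  -3.98  0.07]  target tcp [ 486.5 -118.3  125.5]
(-1.6, 3.5, 10)
d cm [-0.62  0.01  1.74] rot [ 0.1  -9.98  0.06]  target tcp [ 489.1 -118.   114.3]
```

View pics/s5.png

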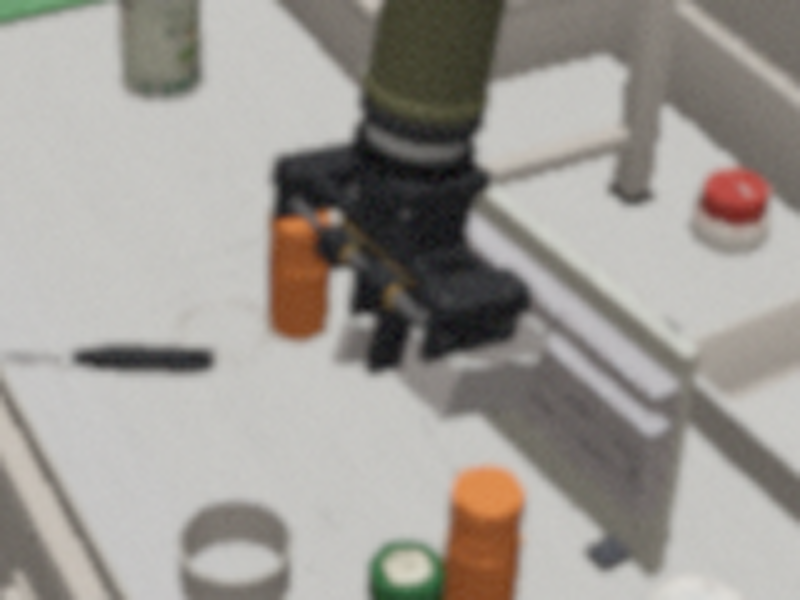

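Emit:
move_arm([
  {"dx": -0.04,"dy": 0,"dz": 0.34,"rx": 0,"ry": -2.0,"rz": 0,"gripper": 0.6},
  {"dx": -0.18,"dy": 0,"dz": 0.69,"rx": 0,"ry": -4.0,"rz": 0,"gripper": 0.6},
  {"dx": -0.33,"dy": 0,"dz": 1.04,"rx": 0,"ry": -6.0,"rz": 0,"gripper": 0.6},
  {"dx": -0.48,"dy": 0,"dz": 1.39,"rx": 0,"ry": -8.0,"rz": 0,"gripper": 0.6},
  {"dx": -0.62,"dy": 0,"dz": 1.74,"rx": 0,"ry": -10.0,"rz": 0,"gripper": 0.6},
  {"dx": -0.62,"dy": 0,"dz": 1.74,"rx": 0,"ry": -10.0,"rz": 0,"gripper": 0.6},
])

```text
time: 14.9
tcp_pos: [489.4, -118.1, 114.3]
tcp_rot: [[-0.993, -0.115, 0.016], [-0.115, 0.993, 0.003], [-0.016, 0.001, -1.0]]
ft_force: [-0.3, -1.0, -1.4]
opening: 9.7
```

```bash
python3 -c "
from h import *
where()
for a in ((-1,2.5,6),(-.8,1.5,3),(-.5,1,0)): print(a);binc(*a)"
```

```text
t 14.90 X -1.39 Z 3.46 th 9.99 t -173.1  yawerr 0.06 roll 0.08 F n/t/z -0.4 -1.0 -1.4 M [-0.04  0.18 -0.04] open 9.7
(-1, 2.5, 6)
d cm [-0.23  0.01  0.76] rot [ 0.08 -3.99  0.06]  target tcp [ 491.8 -117.7  106.7]
(-0.8, 1.5, 3)
d cm [-0.43  0.01  1.35] rot [ 0.08 -6.99  0.05]  target tcp [ 493.8 -117.4  100.9]
(-0.5, 1, 0)
d cm [-0.66  0.01  1.88] rot [ 0.08 -9.99  0.05]  target tcp [ 496.2 -117.2   95.6]
```

Emit:
move_arm([
  {"dx": -0.11,"dy": 0,"dz": 0.38,"rx": 0,"ry": -2.0,"rz": 0,"gripper": 0.6},
  {"dx": -0.23,"dy": 0,"dz": 0.76,"rx": 0,"ry": -4.0,"rz": 0,"gripper": 0.6},
  {"dx": -0.36,"dy": 0,"dz": 1.15,"rx": 0,"ry": -6.0,"rz": 0,"gripper": 0.6},
  {"dx": -0.43,"dy": 0,"dz": 1.35,"rx": 0,"ry": -7.0,"rz": 0,"gripper": 0.6},
  {"dx": -0.43,"dy": 0,"dz": 1.35,"rx": 0,"ry": -7.0,"rz": 0,"gripper": 0.6},
])

```text
time: 15.4
tcp_pos: [494.9, -117.4, 101.0]
tcp_rot: [[-0.984, -0.116, 0.138], [-0.114, 0.993, 0.016], [-0.139, 0.0, -0.99]]
ft_force: [-0.6, -0.2, -2.0]
opening: 9.3
```

```bash
python3 -c "
from h import *
where()
for a in ((-.8,1.0,1.5),(-.5,.5,0)): print(a);binc(*a)
binfit(4)"
```

```text
t 15.40 X 0.20 Z 1.68 th 2.93 t -173.1  yawerr 0.09 roll 0.02 F n/t/z -0.7 -0.1 -2.0 M [0.04 0.28 0.01] open 9.3
(-0.8, 1.0, 1.5)
d cm [0.04 0.   0.29] rot [ 0.04 -1.43  0.09]  target tcp [ 494.8 -117.3   98. ]
(-0.5, 0.5, 0)
d cm [-0.05  0.    0.59] rot [ 0.04 -2.93  0.08]  target tcp [ 496.2 -117.2   95.1]
front 20 -34.93 [-2.1  -0.65] [1, 2] std 0.39
right 85 -52.72 [ 0.04 -0.09] [0, 2] std 0.52
backin 123 31.64 [-0.1  -1.07] [1, 2] std 0.61
```

Emit:
move_arm([
  {"dx": 0.04,"dy": 0,"dz": 0.15,"rx": 0,"ry": -0.7,"rz": 0,"gripper": 0.6},
  {"dx": 0.04,"dy": 0,"dz": 0.29,"rx": 0,"ry": -1.4,"rz": 0,"gripper": 0.6},
  {"dx": 0,"dy": 0,"dz": 0.45,"rx": 0,"ry": -2.2,"rz": 0,"gripper": 0.6},
  {"dx": 0,"dy": 0,"dz": 0.45,"rx": 0,"ry": -2.2,"rz": 0,"gripper": 0.6},
])

```text
time: 16.0
tcp_pos: [495.7, -117.0, 96.7]
tcp_rot: [[-0.977, -0.116, 0.177], [-0.114, 0.993, 0.022], [-0.178, 0.001, -0.984]]
ft_force: [0.2, 0.2, -0.8]
opening: 9.3
```

```bash
python3 -c "
from h import *
where()
for a in ((-.5,.5,0),(-.3,0,0)): print(a);binc(*a)"
```

```text
t 16.00 X -0.49 Z 1.06 th 0.64 t -172.8  yawerr 0.10 roll 0.08 F n/t/z 0.3 0.2 -0.8 M [0.01 0.24 0.02] open 9.3
(-0.5, 0.5, 0)
d cm [-0.02 -0.02  0.16] rot [ 0.1  -0.64  0.08]  target tcp [ 496.2 -117.2   95.1]
(-0.3, 0, 0)
d cm [-0.03 -0.02  0.22] rot [ 0.1  -0.64  0.08]  target tcp [ 496.4 -117.1   94.6]
```

Emit:
move_arm([
  {"dx": -0.01,"dy": 0,"dz": 0.08,"rx": 0,"ry": -0.3,"rz": 0,"gripper": 0.6},
  {"dx": -0.02,"dy": 0,"dz": 0.16,"rx": 0,"ry": -0.6,"rz": 0,"gripper": 0.6},
  {"dx": -0.02,"dy": 0,"dz": 0.16,"rx": 0,"ry": -0.6,"rz": 0,"gripper": 0.6},
])

```text
time: 16.3
tcp_pos: [496.3, -117.0, 95.2]
tcp_rot: [[-0.975, -0.116, 0.187], [-0.113, 0.993, 0.023], [-0.189, 0.002, -0.982]]
ft_force: [0.2, -0.2, -1.4]
opening: 9.5
```

```bash
python3 -c "
from h import *
where()
binfit(4)"
```

```text
t 16.30 X -0.33 Z 0.50 th 0.03 t -172.9  yawerr 0.10 roll 0.09 F n/t/z 0.2 -0.2 -1.4 M [-0.    0.26 -0.02] open 9.5
front 20 -34.98 [-0.02 -2.22] [1, 2] std 0.59
right 91 -52.83 [0.51 0.7 ] [0, 2] std 0.52
backin 141 31.52 [-0.36 -0.15] [1, 2] std 0.63
```

Emit:
move_arm([
  {"dx": 0.01,"dy": 0,"dz": 0.05,"rx": 0,"ry": 0,"rz": 0,"gripper": 0.6},
  {"dx": 0.02,"dy": 0,"dz": 0.1,"rx": 0,"ry": 0,"rz": 0,"gripper": 0.6},
  {"dx": 0.02,"dy": 0,"dz": 0.1,"rx": 0,"ry": 0,"rz": 0,"gripper": 0.6},
])

```text
time: 16.8
tcp_pos: [496.2, -117.0, 94.2]
tcp_rot: [[-0.976, -0.115, 0.187], [-0.113, 0.993, 0.024], [-0.189, 0.002, -0.982]]
ft_force: [2.4, 0.6, 0.4]
opening: 9.3
```

```bash
python3 -c "
from h import *
where()"
```

```text
t 16.80 X -0.48 Z -0.43 th 0.01 t -172.8  yawerr 0.06 roll 0.14 F n/t/z 2.5 0.3 0.4 M [ 0.21 -0.13 -0.06] open 9.3
```

Emit:
move_arm([
  {"dx": -0.05,"dy": 0,"dz": 0.02,"rx": 0,"ry": 0,"rz": 0,"gripper": 0.6},
  {"dx": -0.05,"dy": 0,"dz": 0.04,"rx": 0,"ry": 0,"rz": 0,"gripper": 0.6},
  {"dx": -0.05,"dy": 0,"dz": 0.04,"rx": 0,"ry": 0,"rz": 0,"gripper": 0.6},
])

```text
time: 17.1
tcp_pos: [496.1, -117.0, 93.8]
tcp_rot: [[-0.976, -0.115, 0.186], [-0.112, 0.993, 0.024], [-0.188, 0.002, -0.982]]
ft_force: [1.9, 1.3, 0.0]
opening: 9.3
```

```bash
python3 -c "
from h import *
where()
binfit(4)"
```

```text
t 17.10 X -0.47 Z -0.98 th 0.07 t -172.9  yawerr 0.05 roll 0.13 F n/t/z 2.0 1.1 0.0 M [ 0.07 -0.09 -0.08] open 9.3
front 19 -34.98 [ 0.88 -3.45] [1, 2] std 0.55
right 92 -52.93 [-0.84 -0.07] [0, 2] std 0.65
backin 136 31.49 [-0.22 -1.53] [1, 2] std 0.59
```

```bash
python3 -c "
from h import *
where()
binc(0.5,-0.6,1)"
```

```text
t 17.30 X -0.51 Z -0.98 th 0.08 t -172.9  yawerr 0.05 roll 0.13 F n/t/z 0.9 -0.1 0.5 M [ 0.09 -0.12 -0.06] open 9.6
d cm [-0.07 -0.02 -0.17] rot [0.14 0.92 0.03]  target tcp [ 496.5 -117.1   95.6]
```

Emit:
move_arm([
  {"dx": -0.04,"dy": 0,"dz": -0.09,"rx": 0,"ry": 0.5,"rz": 0,"gripper": 0.6},
  {"dx": -0.07,"dy": 0,"dz": -0.17,"rx": 0,"ry": 0.9,"rz": 0,"gripper": 0.6},
  {"dx": -0.1,"dy": 0,"dz": -0.16,"rx": 0,"ry": 0.9,"rz": 0,"gripper": 0.6},
  {"dx": -0.1,"dy": 0,"dz": -0.16,"rx": 0,"ry": 0.9,"rz": 0,"gripper": 0.6},
])

```text
time: 17.7
tcp_pos: [495.9, -117.2, 95.2]
tcp_rot: [[-0.979, -0.115, 0.17], [-0.112, 0.993, 0.022], [-0.171, 0.002, -0.985]]
ft_force: [-0.4, 0.4, -1.6]
opening: 9.3
```

```bash
python3 -c "
from h import *
where()
L=binfit(4);where()"
```

```text
t 17.70 X -0.05 Z -1.08 th 1.05 t -173.1  yawerr 0.03 roll 0.14 F n/t/z -0.4 0.4 -1.6 M [-0.03  0.33  0.03] open 9.3
front 19 -34.61 [-0.   -0.54] [1, 2] std 0.37
right 92 -52.61 [-0.    0.55] [0, 2] std 0.62
backin 130 31.64 [-0.48 -0.27] [1, 2] std 0.65
t 17.90 X 0.28 Z -0.94 th 1.03 t -172.9  yawerr 0.06 roll 0.12 F n/t/z 0.3 0.1 -2.7 M [0.05 0.46 0.01] open 9.5
```

Emit:
move_arm([
  {"dx": -0.05,"dy": 0,"dz": 0.01,"rx": 0,"ry": 0,"rz": 0,"gripper": 0.6},
  {"dx": -0.1,"dy": 0,"dz": 0.02,"rx": 0,"ry": 0,"rz": 0,"gripper": 0.6},
  {"dx": -0.1,"dy": 0,"dz": 0.02,"rx": 0,"ry": 0,"rz": 0,"gripper": 0.6},
])

```text
time: 18.2
tcp_pos: [496.4, -116.7, 95.1]
tcp_rot: [[-0.979, -0.115, 0.169], [-0.113, 0.993, 0.022], [-0.17, 0.003, -0.985]]
ft_force: [-3.6, 1.6, -1.2]
opening: 9.3
```

```bash
python3 -c "
from h import *
where()"
```

```text
t 18.20 X 0.60 Z -1.25 th 1.11 t -172.6  yawerr 0.04 roll 0.15 F n/t/z -3.4 2.0 -1.2 M [ 0.16  1.06 -0.04] open 9.3
```

Emit:
move_arm([
  {"dx": 0.04,"dy": 0,"dz": 0.02,"rx": 0,"ry": 0,"rz": 0,"gripper": 0.6},
  {"dx": 0.06,"dy": 0,"dz": 0.09,"rx": 0,"ry": -0.3,"rz": 0,"gripper": 0.6},
  {"dx": 0.06,"dy": 0,"dz": 0.09,"rx": 0,"ry": -0.3,"rz": 0,"gripper": 0.6},
])

```text
time: 18.5
tcp_pos: [496.5, -116.8, 94.3]
tcp_rot: [[-0.978, -0.115, 0.175], [-0.113, 0.993, 0.022], [-0.176, 0.002, -0.984]]
ft_force: [-3.7, -0.2, -1.6]
opening: 9.5
```

```bash
python3 -c "
from h import *
where()"
```

```text
t 18.50 X 0.39 Z -1.50 th 0.75 t -172.7  yawerr 0.07 roll 0.13 F n/t/z -3.7 0.3 -1.6 M [0.22 1.15 0.  ] open 9.5
```

Emit:
move_arm([
  {"dx": 0.06,"dy": 0,"dz": 0,"rx": 0,"ry": 0,"rz": 0,"gripper": 0.6},
  {"dx": 0.07,"dy": 0,"dz": 0.05,"rx": 0,"ry": 0,"rz": 0,"gripper": 0.6},
  {"dx": 0.08,"dy": 0,"dz": 0.1,"rx": 0,"ry": 0,"rz": 0,"gripper": 0.6},
  {"dx": 0.08,"dy": 0,"dz": 0.1,"rx": 0,"ry": 0,"rz": 0,"gripper": 0.6},
])

```text
time: 18.9
tcp_pos: [496.4, -116.7, 93.4]
tcp_rot: [[-0.978, -0.115, 0.176], [-0.113, 0.993, 0.023], [-0.177, 0.003, -0.984]]
ft_force: [-5.0, 1.3, 1.8]
opening: 9.5
```

```bash
python3 -c "
from h import *
where()"
```

```text
t 18.90 X 0.25 Z -2.32 th 0.70 t -172.6  yawerr 0.06 roll 0.15 F n/t/z -4.9 1.9 1.8 M [ 0.36  0.96 -0.03] open 9.5
```

```bash
python3 -c "
from h import *
im,d=get_image('side'); crop(im,240,180,340,255,8,'pics/s6.png')
L=binfit(6);where()
C=L
"
```

```text
front 20 -34.92 [1.75 0.22] [1, 2] std 0.39
right 85 -53.05 [ 0.28 -0.06] [0, 2] std 0.47
backin 133 31.42 [-0.21 -1.55] [1, 2] std 0.52
t 19.25 X 0.28 Z -2.23 th 0.69 t -172.6  yawerr 0.06 roll 0.15 F n/t/z -5.3 1.6 1.4 M [ 0.26  1.   -0.  ] open 9.7
```

View pics/s6.png

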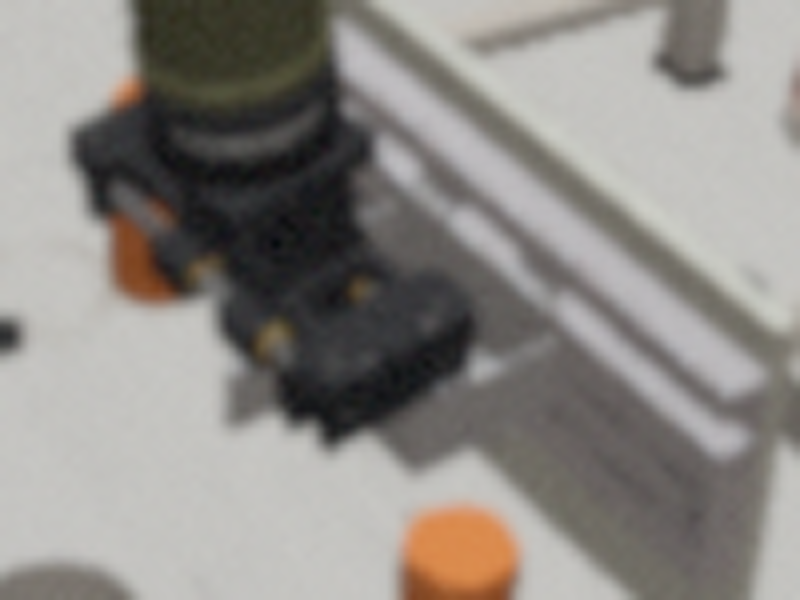

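Emit:
move_arm([
  {"dx": 0.04,"dy": 0,"dz": -0.01,"rx": 0,"ry": 0.3,"rz": 0,"gripper": 0.6},
  {"dx": 0.08,"dy": 0,"dz": -0.03,"rx": 0,"ry": 0.5,"rz": 0,"gripper": 0.6},
  {"dx": 0.08,"dy": 0,"dz": -0.03,"rx": 0,"ry": 0.5,"rz": 0,"gripper": 0.6},
])

```text
time: 19.55
tcp_pos: [496.3, -116.9, 93.8]
tcp_rot: [[-0.979, -0.115, 0.168], [-0.113, 0.993, 0.022], [-0.17, 0.003, -0.985]]
ft_force: [-4.4, 0.7, 2.3]
opening: 9.4
```

```bash
python3 -c "
from h import *
where()"
```

```text
t 19.55 X 0.43 Z -2.60 th 1.12 t -172.8  yawerr 0.04 roll 0.16 F n/t/z -4.3 1.2 2.3 M [0.27 0.75 0.04] open 9.4
```

Emit:
move_arm([
  {"dx": -0.01,"dy": 0,"dz": -0.05,"rx": 0,"ry": 0,"rz": 0,"gripper": 0.6},
  {"dx": -0.02,"dy": 0,"dz": -0.1,"rx": 0,"ry": 0,"rz": 0,"gripper": 0.6},
  {"dx": -0.02,"dy": 0,"dz": -0.1,"rx": 0,"ry": 0,"rz": 0,"gripper": 0.6},
])

```text
time: 19.85
tcp_pos: [496.3, -117.1, 94.6]
tcp_rot: [[-0.979, -0.115, 0.168], [-0.113, 0.993, 0.022], [-0.169, 0.002, -0.986]]
ft_force: [-1.8, 1.5, -1.9]
opening: 9.5
```

```bash
python3 -c "
from h import *
where()"
```

```text
t 19.85 X 0.43 Z -1.89 th 1.15 t -173.0  yawerr 0.04 roll 0.12 F n/t/z -1.6 1.7 -1.9 M [0.15 0.65 0.01] open 9.5
```

Emit:
move_arm([
  {"dx": -0.01,"dy": 0,"dz": -0.0,"rx": 0,"ry": 0,"rz": 0,"gripper": 1.1},
  {"dx": 0,"dy": 0,"dz": 0,"rx": 0,"ry": 0,"rz": 0,"gripper": 1.5},
  {"dx": 0,"dy": 0,"dz": 0,"rx": 0,"ry": 0,"rz": 0,"gripper": 2.5},
  {"dx": 0,"dy": 0,"dz": 0,"rx": 0,"ry": 0,"rz": 0,"gripper": 3.0},
], force=10)

```text
time: 20.25
tcp_pos: [496.4, -117.2, 94.7]
tcp_rot: [[-0.979, -0.115, 0.168], [-0.113, 0.993, 0.021], [-0.17, 0.002, -0.986]]
ft_force: [-1.1, 0.4, -0.1]
opening: 28.6
```

```bash
python3 -c "
from h import *
where();st()
im,d=get_image('side'); crop(im,240,180,340,255,8,'pics/s7.png')
im,d=get_image('wrist'); crop(im,130,120,390,315,3,'pics/w7.png')
L=binfit(6)
"
```

```text
t 20.25 X 0.48 Z -1.76 th 1.14 t -173.0  yawerr 0.04 roll 0.12 F n/t/z -1.0 0.5 -0.1 M [ 0.07  0.15 -0.01] open 28.6
t 20.25 tcp [ 496.4 -117.2   94.7] yaw 6.59 tilt 9.76 roll 0.12 F [-1.1  0.4 -0.1] open 28.6 q [ 0.34  0.77 -0.27  2.17  1.22  0.15  0.64]
grip [ 493.2 -117.6  113.4]
front 18 -35.03 [ 0.05 -2.43] [1, 2] std 0.28
right 91 -52.9 [-0.39  0.52] [0, 2] std 0.49
backin 129 31.21 [ 0.09 -2.61] [1, 2] std 0.46
```

View pics/s7.png

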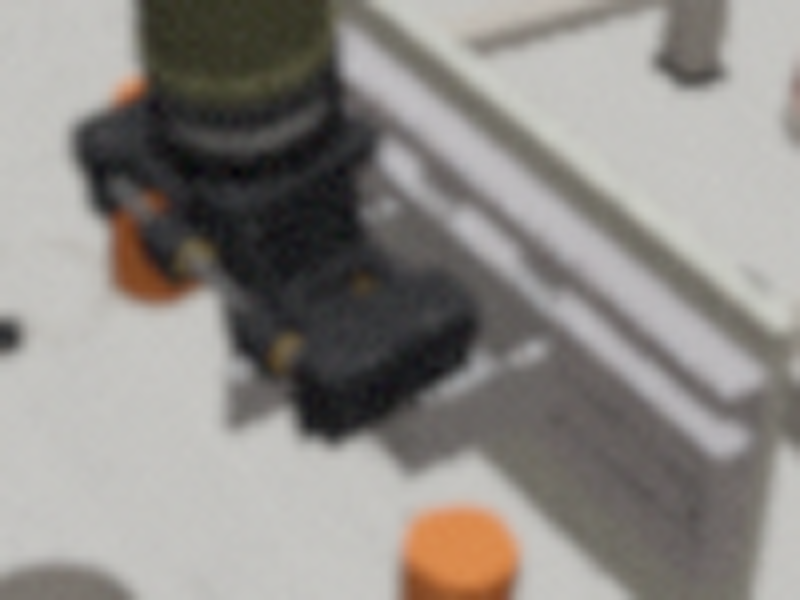

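View pics/w7.png

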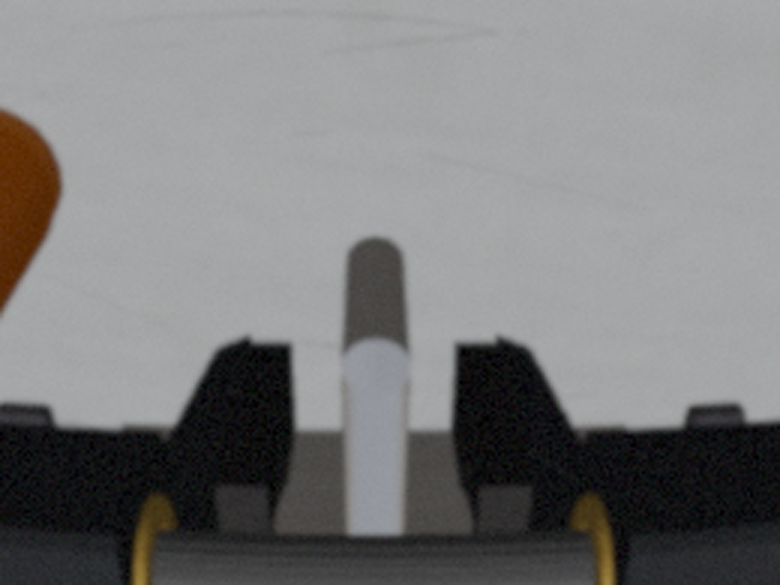

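Emit:
move_arm([
  {"dx": 0,"dy": 0,"dz": -0.5,"rx": 0,"ry": 0,"rz": 0,"gripper": 3.0},
  {"dx": 0,"dy": 0,"dz": -2.0,"rx": 0,"ry": 0,"rz": 0,"gripper": 3.0},
  {"dx": 0,"dy": 0,"dz": -4.5,"rx": 0,"ry": 0,"rz": 0,"gripper": 3.0},
  {"dx": 0,"dy": 0,"dz": -7.5,"rx": 0,"ry": 0,"rz": 0,"gripper": 4.0},
  {"dx": 0,"dy": 0,"dz": -10.5,"rx": 0,"ry": 0,"rz": 0,"gripper": 6.0},
  {"dx": 1.0,"dy": 0,"dz": -12.5,"rx": 0,"ry": 0,"rz": 0,"gripper": 7.0},
  {"dx": 2.0,"dy": 0,"dz": -13.5,"rx": 0,"ry": 0,"rz": 0,"gripper": 7.0},
  {"dx": 2.0,"dy": 0,"dz": -13.5,"rx": 0,"ry": 0,"rz": 0,"gripper": 7.0},
])

```text
time: 21.45
tcp_pos: [452.1, -123.0, 224.5]
tcp_rot: [[-0.979, -0.114, 0.167], [-0.112, 0.994, 0.02], [-0.168, 0.001, -0.986]]
ft_force: [-0.2, -0.0, -0.0]
opening: 67.7
```

```bash
python3 -c "
from h import *
st()
im,d=get_image('side'); crop(im,220,160,340,250,6,'pics/s8.png');np.save('s8.npy',d)
im,d=get_image('wrist'); cv2.imwrite('pics/w8.png',im[:,:,::-1])
im,d=get_image('top'); crop(im,255,130,415,250,5,'pics/t8.png');np.save('t8.npy',d)
"
```

```text
t 21.45 tcp [ 452.1 -123.   224.5] yaw 6.53 tilt 9.67 roll 0.06 F [-0.2 -0.  -0. ] open 67.7 q [ 0.71  0.55 -0.77  2.16  0.76  0.51  1.08]
grip [ 448.9 -123.4  243.3]
```

View pics/s8.png

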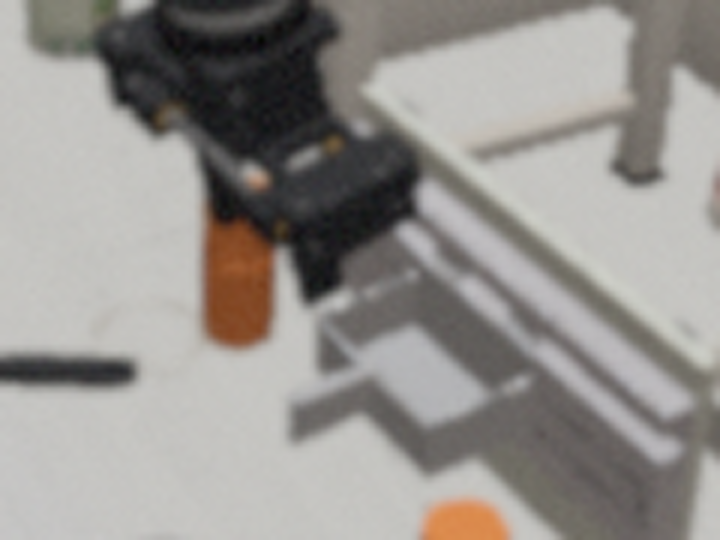

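View pics/w8.png

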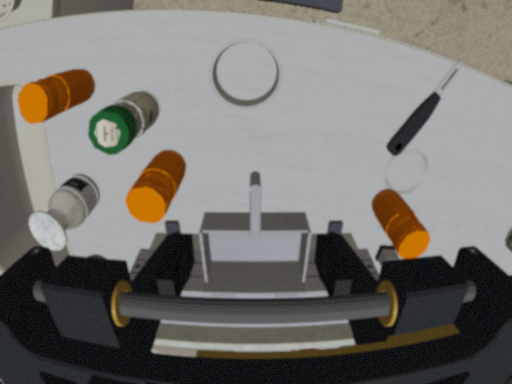

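View pics/t8.png

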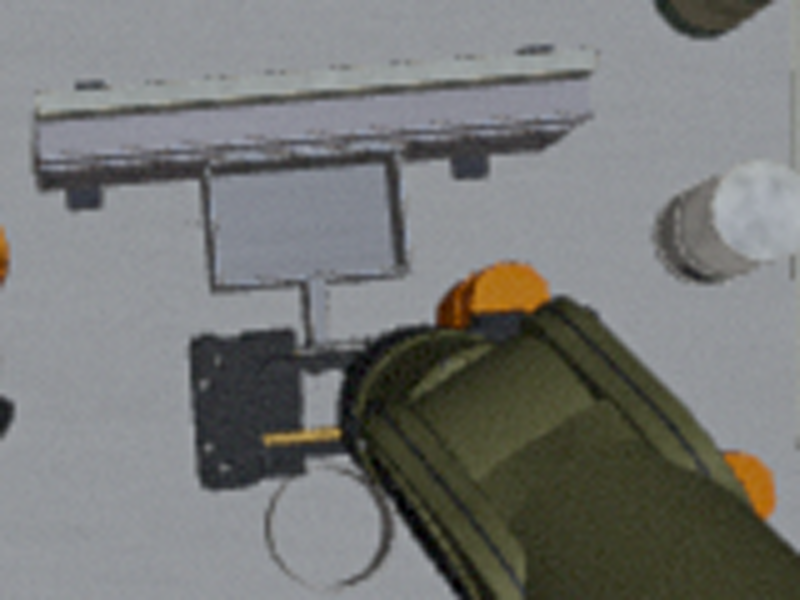

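```bash
cat > chk.py <<'E'
from h import *
import sys
y=np.radians(PY);Rp=np.array([[np.cos(y),-np.sin(y),0],[np.sin(y),np.cos(y),0],[0,0,1]])
def fit(P,ax):
    oth=[i for i in range(3) if i!=ax]
    for k in range(5):
        A=np.c_[P[:,oth],np.ones(len(P))];c,*_=np.linalg.lstsq(A,P[:,ax],rcond=None);r=P[:,ax]-A@c
        if k<4:P=P[abs(r)<max(2*r.std(),1)]
    return len(P),(A.mean(0)@c).round(2),np.degrees(c[:2]).round(2),P.mean(0).round(1),r.std().round(2)
def check(sf,tf):
  for n,f in (("side",sf),("top",tf)):
    L=cloud(n,np.load(f))@Rp-[569.3,-173,0];x,yy,z=L[...,0],L[...,1],L[...,2]
    for nm,m,ax in (("floor",(x>-62)&(x<-8)&(abs(yy)<45)&(z>75)&(z<97),2),("backin",(x>-10)&(x<3)&(abs(yy)<46)&(z>93)&(z<132),0),("frontout",(x>-80)&(x<-62)&(abs(yy)<50)&(abs(yy)>10)&(z>88)&(z<117),0)):
        if m.sum()>20: print(n,nm,*fit(L[m],ax))
if __name__=="__main__": check(*sys.argv[1:])
E
python3 chk.py s8.npy t8.npy
```

```text
side floor 119 87.8 [1.95 0.89] [-25.8  14.   87.8] 1.42
side backin 128 -3.15 [ 0.36 -1.94] [ -3.2   3.4 113.6] 1.03
side frontout 60 -70.04 [ 0.29 -1.27] [-70.   -5.8 104. ] 0.59
top floor 512 87.29 [1.1  0.36] [-34.9   0.   87.3] 1.88
top backin 66 -3.57 [ 0.17 -1.18] [-3.600e+00  1.000e-01  1.132e+02] 0.29
top frontout 29 -70.27 [0.2  0.01] [-70.3   0.5 104.6] 0.48
```

```bash
python3 - <<'E'
from h import *
m=camera_model("wrist"); print(wray(110,131,106,m))
C=cloud("top",np.load("top0.npy"));M=(abs(C[...,0]-432)<40)&(abs(C[...,1]+260)<40)&(C[...,2]>100)&(C[...,2]<112)
print("topd",C[M].mean(0),(C[M].min(0)+C[M].max(0))/2,M.sum())
C=cloud("side",np.load("side0.npy"));M=(abs(C[...,0]-432)<40)&(abs(C[...,1]+260)<40)&(C[...,2]>100)&(C[...,2]<112)
print("sided",C[M].mean(0),(C[M].min(0)+C[M].max(0))/2,M.sum())
st()
for z in (80,): 
  for yw in (-20,0,20,35,60): print(yw);inc([431.7,-260.5,85],yw,0,90)
E
```

```text
[ 432.54940152 -260.5131079   106.        ]
topd [ 432.30769946 -260.2049722   105.76327344] [ 433.17763713 -260.6613478   105.7442107 ] 202
sided [ 430.92656561 -265.14307051  105.92263091] [ 431.21127684 -263.17809059  105.15826845] 157
t 21.60 tcp [ 453.7 -122.3  223.5] yaw 6.59 tilt 9.68 roll 0.15 F [ 0.4 -0.2  0.2] open 70.3 q [ 0.7   0.55 -0.76  2.16  0.76  0.51  1.08]
grip [ 450.5 -122.7  242.3]
-20
d cm [  4.85 -13.5    5.99] rot [ 2.39  9.47 26.52]  target tcp [ 431.7 -260.5  156. ]
0
d cm [  4.85 -13.5    5.99] rot [0.71 9.66 6.56]  target tcp [ 431.7 -260.5  156. ]
20
d cm [  4.85 -13.5    5.99] rot [ -0.98   9.65 -13.39]  target tcp [ 431.7 -260.5  156. ]
35
d cm [  4.85 -13.5    5.99] rot [ -2.25   9.52 -28.35]  target tcp [ 431.7 -260.5  156. ]
60
d cm [  4.85 -13.5    5.99] rot [ -4.37   9.04 -53.29]  target tcp [ 431.7 -260.5  156. ]
```

```bash
python3 - <<'E'
from h import *
inc([432.3,-260.5,80],30,0,95)
E
```

```text
d cm [  4.79 -13.5    6.  ] rot [ -1.83   9.57 -23.36]  target tcp [ 432.3 -260.5  156. ]
```

Emit:
move_arm([
  {"dx": 0.3,"dy": -0.8,"dz": 0.3,"rx": -0.1,"ry": 0.6,"rz": -1.4,"gripper": 7.0},
  {"dx": 1.0,"dy": -2.7,"dz": 1.0,"rx": -0.4,"ry": 1.9,"rz": -4.7,"gripper": 7.0},
  {"dx": 1.9,"dy": -5.4,"dz": 2.2,"rx": -0.7,"ry": 3.8,"rz": -9.4,"gripper": 7.0},
  {"dx": 2.9,"dy": -8.1,"dz": 3.4,"rx": -1.1,"ry": 5.7,"rz": -14.0,"gripper": 7.0},
  {"dx": 3.8,"dy": -10.8,"dz": 4.7,"rx": -1.5,"ry": 7.6,"rz": -18.7,"gripper": 7.0},
  {"dx": 4.5,"dy": -12.7,"dz": 5.6,"rx": -1.7,"ry": 9.0,"rz": -22.0,"gripper": 7.0},
  {"dx": 4.8,"dy": -13.5,"dz": 6.0,"rx": -1.8,"ry": 9.6,"rz": -23.4,"gripper": 7.0},
  {"dx": 4.8,"dy": -13.5,"dz": 6.0,"rx": -1.8,"ry": 9.6,"rz": -23.4,"gripper": 7.0},
  {"dx": 4.8,"dy": -13.5,"dz": 6.0,"rx": -1.8,"ry": 9.6,"rz": -23.4,"gripper": 7.0},
])

```text
time: 22.5
tcp_pos: [432.6, -259.5, 156.0]
tcp_rot: [[-0.866, -0.501, 0.0], [-0.501, 0.866, 0.0], [-0.0, 0.0, -1.0]]
ft_force: [0.4, 0.3, 0.5]
opening: 69.7
```

```bash
python3 - <<'E'
from h import *
st();inc([432.3,-260.5,80],30,0,0)
m=camera_model("wrist");im,d=get_image("wrist"); cv2.imwrite("pics/w9.png",im[:,:,::-1]);print(projw([432.3,-260.5,106],m))
E
```

```text
t 22.50 tcp [ 432.6 -259.5  156. ] yaw 30.05 tilt 0.03 roll 0.02 F [0.4 0.3 0.5] open 69.7 q [ 0.94  0.79 -0.83  1.99  0.85  0.76  1.68]
grip [ 432.6 -259.5  175. ]
d cm [ 0.07 -0.07  9.5 ] rot [0.02 0.02 0.05]  target tcp [ 432.3 -260.5   61. ]
(np.float64(254.13003381707273), np.float64(213.55396889285436))
```

View pics/w9.png

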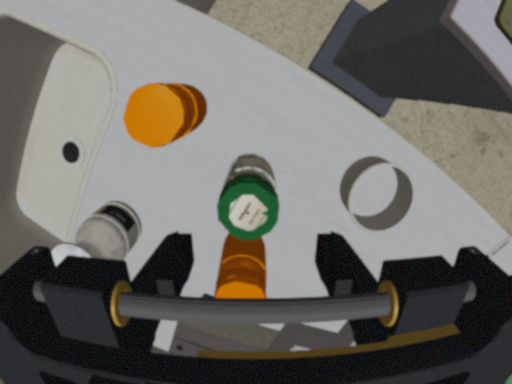

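```bash
python3 - <<'E'
from h import *
p=wray(248,207.5,106);print(p); inc([*p[:2],80],30,0,0)
st()
E
```

```text
[ 430.7186698  -266.38244234  106.        ]
d cm [ 0.52 -0.51  9.54] rot [-0.02  0.03  0.09]  target tcp [ 430.7 -266.4   61. ]
t 22.55 tcp [ 432.6 -259.4  156.4] yaw 30.09 tilt 0.03 roll -0.02 F [-0.3  0.4  0.1] open 70.0 q [ 0.94  0.78 -0.83  1.99  0.85  0.76  1.68]
grip [ 432.6 -259.4  175.4]
```

Emit:
move_arm([
  {"dx": 0.2,"dy": -0.2,"dz": 0.8,"rx": 0,"ry": 0,"rz": 0,"gripper": 7.6},
  {"dx": 0.3,"dy": -0.35,"dz": 2.2,"rx": 0,"ry": 0,"rz": 0,"gripper": 7.6},
  {"dx": 0.3,"dy": -0.35,"dz": 3.5,"rx": 0,"ry": 0,"rz": 0,"gripper": 7.6},
  {"dx": 0.3,"dy": -0.35,"dz": 3.8,"rx": 0,"ry": 0,"rz": 0,"gripper": 7.6},
  {"dx": 0.3,"dy": -0.35,"dz": 3.8,"rx": 0,"ry": 0,"rz": 0,"gripper": 7.6},
])

```text
time: 23.05
tcp_pos: [431.2, -264.6, 118.4]
tcp_rot: [[-0.865, -0.501, -0.0], [-0.501, 0.865, -0.001], [0.001, -0.0, -1.0]]
ft_force: [0.3, -0.5, -0.1]
opening: 76.1
```

```bash
python3 - <<'E'
from h import *
st();m=camera_model("wrist");im,d=get_image("wrist"); crop(im,160,120,360,270,4,"pics/w10.png");print(projw([431.3,-264,106],m))
np.save("w10.npy",d)
E
```

```text
t 23.05 tcp [ 431.2 -264.6  118.4] yaw 30.08 tilt -0.04 roll -0.02 F [ 0.3 -0.5 -0.1] open 76.1 q [ 0.91  0.84 -0.77  2.01  0.94  0.7   1.62]
grip [ 431.2 -264.6  137.4]
(np.float64(256.08625108898707), np.float64(239.5986433899448))
```

View pics/w10.png

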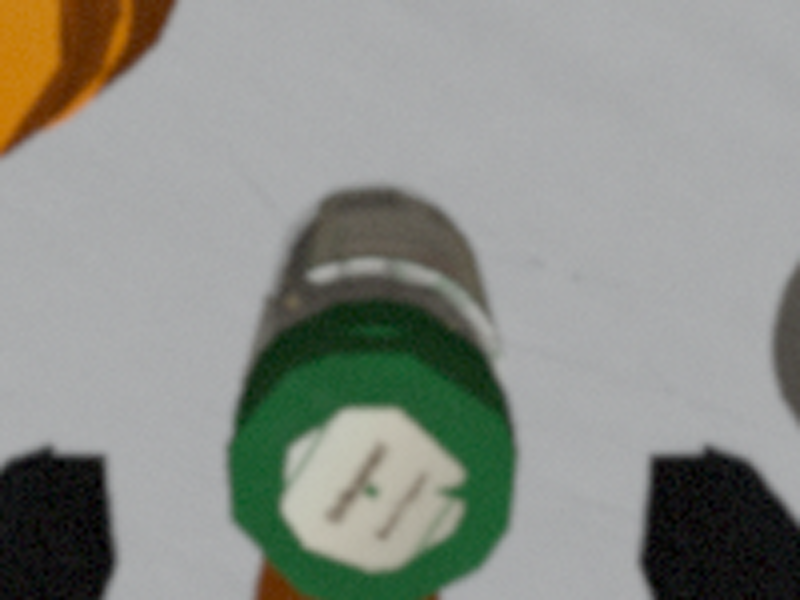

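Emit:
move_arm([
  {"dx": 0,"dy": -0.1,"dz": 1.0,"rx": 0,"ry": 0,"rz": 0,"gripper": 7.6},
  {"dx": 0,"dy": -0.1,"dz": 2.5,"rx": 0,"ry": 0,"rz": 0,"gripper": 7.6},
  {"dx": 0,"dy": -0.1,"dz": 4.0,"rx": 0,"ry": 0,"rz": 0,"gripper": 7.6},
  {"dx": 0,"dy": -0.1,"dz": 5.2,"rx": 0,"ry": 0,"rz": 0,"gripper": 7.6},
  {"dx": 0,"dy": -0.1,"dz": 5.7,"rx": 0,"ry": 0,"rz": 0,"gripper": 7.6},
  {"dx": 0,"dy": -0.1,"dz": 5.7,"rx": 0,"ry": 0,"rz": 0,"gripper": 7.6},
])

```text
time: 23.7
tcp_pos: [431.7, -265.8, 61.2]
tcp_rot: [[-0.866, -0.501, -0.0], [-0.501, 0.866, -0.0], [0.001, -0.0, -1.0]]
ft_force: [0.0, -0.1, -0.5]
opening: 76.1
```

Emit:
move_arm([
  {"dx": 0,"dy": 0,"dz": 0,"rx": 0,"ry": 0,"rz": 0,"gripper": 6.0},
  {"dx": 0,"dy": 0,"dz": 0,"rx": 0,"ry": 0,"rz": 0,"gripper": 4.8},
  {"dx": 0,"dy": 0,"dz": 0,"rx": 0,"ry": 0,"rz": 0,"gripper": 4.2},
  {"dx": 0,"dy": 0,"dz": 0,"rx": 0,"ry": 0,"rz": 0,"gripper": 4.0},
  {"dx": 0,"dy": 0,"dz": 0,"rx": 0,"ry": 0,"rz": 0,"gripper": 4.0},
], force=15)

```text
time: 24.2
tcp_pos: [432.1, -266.0, 62.0]
tcp_rot: [[-0.866, -0.501, 0.001], [-0.501, 0.866, -0.001], [-0.0, -0.002, -1.0]]
ft_force: [-0.6, -0.3, 1.6]
opening: 45.0
```

```bash
python3 - <<'E'
from h import *
st()
E
```

```text
t 24.20 tcp [ 432.1 -266.    62. ] yaw 30.04 tilt 0.09 roll -0.09 F [-0.6 -0.3  1.6] open 45.0 q [ 0.86  0.92 -0.67  2.03  1.09  0.6   1.5 ]
grip [ 432.1 -266.    81. ]
```

Emit:
move_arm([
  {"dx": 0,"dy": 0,"dz": -0.5,"rx": 0,"ry": 0,"rz": 0,"gripper": 4.0},
  {"dx": 0,"dy": 0,"dz": -2.0,"rx": 0,"ry": 0,"rz": 0,"gripper": 4.0},
  {"dx": 0,"dy": 0,"dz": -4.5,"rx": 0,"ry": 0,"rz": 0,"gripper": 4.0},
  {"dx": 0,"dy": 0,"dz": -7.5,"rx": 0,"ry": 0,"rz": 0,"gripper": 4.0},
  {"dx": 0,"dy": 0,"dz": -10.5,"rx": 0,"ry": 0,"rz": 0,"gripper": 4.0},
  {"dx": 0,"dy": 0,"dz": -13.5,"rx": 0,"ry": 0,"rz": 0,"gripper": 4.0},
  {"dx": 0,"dy": 0,"dz": -15.5,"rx": 0,"ry": 0,"rz": 0,"gripper": 4.0},
  {"dx": 0,"dy": 0,"dz": -16.3,"rx": 0,"ry": 0,"rz": 0,"gripper": 4.0},
  {"dx": 0,"dy": 0,"dz": -16.3,"rx": 0,"ry": 0,"rz": 0,"gripper": 4.0},
])

```text
time: 25.1
tcp_pos: [432.1, -266.0, 225.4]
tcp_rot: [[-0.866, -0.5, 0.002], [-0.5, 0.866, -0.002], [-0.001, -0.002, -1.0]]
ft_force: [-0.4, -0.4, -1.3]
opening: 45.1
```

```bash
python3 - <<'E'
from h import *
st(); inc([549.2,-111,225],6.55,0,0,tcp=True)
E
```

```text
t 25.10 tcp [ 432.1 -266.   225.4] yaw 30.02 tilt 0.14 roll -0.14 F [-0.4 -0.4 -1.3] open 45.1 q [ 1.01  0.7  -0.92  1.91  0.71  0.9   1.82]
grip [ 432.  -265.9  244.4]
d cm [-17.89   7.56   0.03] rot [-0.13  0.06 23.47]  target tcp [ 549.2 -111.   225. ]
```

Emit:
move_arm([
  {"dx": -0.5,"dy": 0.2,"dz": 0,"rx": 0,"ry": 0,"rz": 0.6,"gripper": 4.0},
  {"dx": -2.0,"dy": 0.8,"dz": 0,"rx": 0,"ry": 0,"rz": 2.6,"gripper": 4.0},
  {"dx": -4.5,"dy": 1.9,"dz": 0,"rx": 0,"ry": 0,"rz": 5.9,"gripper": 4.0},
  {"dx": -7.3,"dy": 3.1,"dz": 0,"rx": 0,"ry": 0,"rz": 9.6,"gripper": 4.0},
  {"dx": -10.2,"dy": 4.3,"dz": 0,"rx": 0,"ry": 0,"rz": 13.4,"gripper": 4.0},
  {"dx": -13.0,"dy": 5.5,"dz": 0,"rx": 0,"ry": 0,"rz": 17.1,"gripper": 4.0},
  {"dx": -15.5,"dy": 6.5,"dz": 0,"rx": 0,"ry": 0,"rz": 20.3,"gripper": 4.0},
  {"dx": -17.2,"dy": 7.3,"dz": 0,"rx": 0,"ry": 0,"rz": 22.6,"gripper": 4.0},
  {"dx": -17.9,"dy": 7.6,"dz": 0,"rx": 0,"ry": 0,"rz": 23.5,"gripper": 4.0},
  {"dx": -17.9,"dy": 7.6,"dz": 0,"rx": 0,"ry": 0,"rz": 23.5,"gripper": 4.0},
])

```text
time: 26.1
tcp_pos: [548.7, -109.1, 223.7]
tcp_rot: [[-0.993, -0.116, -0.001], [-0.116, 0.993, -0.0], [0.001, -0.0, -1.0]]
ft_force: [-0.3, -0.4, -1.1]
opening: 44.9
```

```bash
python3 - <<'E'
from h import *
st(); inc([549.2,-111,225],6.55,0,0,tcp=True)
im,d=get_image("side"); crop(im,220,140,360,245,5,"pics/s11.png");np.save("s11.npy",d)
im,d=get_image("wrist"); cv2.imwrite("pics/w11.png",im[:,:,::-1])
E
```

```text
t 26.10 tcp [ 548.7 -109.1  223.7] yaw 6.68 tilt -0.06 roll -0.02 F [-0.3 -0.4 -1.1] open 44.9 q [ 0.56  0.72 -0.77  1.77  0.62  0.92  1.21]
grip [ 548.7 -109.1  242.7]
d cm [-0.03 -0.19 -0.13] rot [-0.02 -0.06  0.13]  target tcp [ 549.2 -111.   225. ]
```

View pics/s11.png

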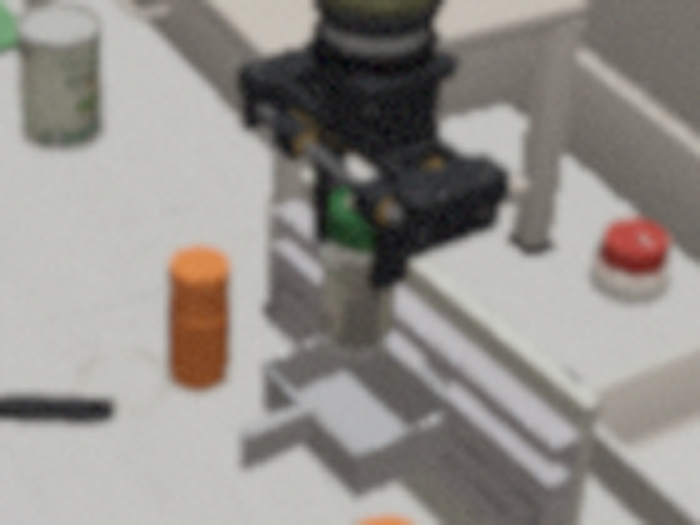

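View pics/w11.png

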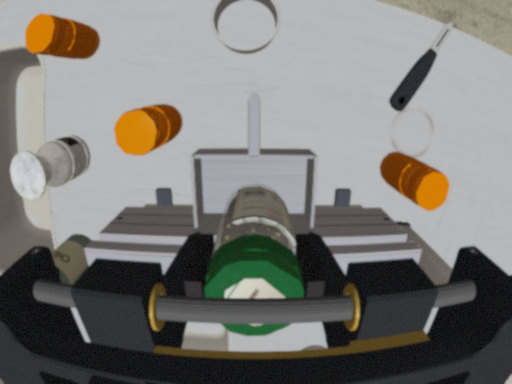

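```bash
python3 - <<'E'
from h import *
from scipy.optimize import least_squares
C=cloud("side",np.load("s11.npy"));t=arm.state()["tcp_pos"]
M=(abs(C[...,0]-t[0])<30)&(abs(C[...,1]-t[1])<30)&(C[...,2]>168)&(C[...,2]<200)
P=C[M]; print(len(P))
f=lambda c:np.hypot(P[:,0]-c[0],P[:,1]-c[1])-22.5
r=least_squares(f,t[:2],loss="soft_l1"); print(r.x,np.abs(r.fun).mean())
y=np.radians(PY);print("panel x",r.x@[np.cos(y),np.sin(y)]-569.4,"t",r.x@[-np.sin(y),np.cos(y)])
M=(abs(C[...,0]-t[0])<30)&(abs(C[...,1]-t[1])<30)&(C[...,2]>120)&(C[...,2]<200)
print("jar z",np.percentile(C[M][:,2],[0,2,5,10]))
E
```

```text
116
[ 549.93747702 -107.07562977] 1.43680364947834
panel x -35.266277202153105 t -169.10820587466918
jar z [120.00797615 163.90205178 165.23677702 168.04604525]
```

Emit:
move_arm([
  {"dx": 0,"dy": -0.1,"dz": 0.5,"rx": 0,"ry": 0,"rz": 0,"gripper": 4.0},
  {"dx": 0,"dy": -0.2,"dz": 1.7,"rx": 0,"ry": 0,"rz": 0,"gripper": 4.0},
  {"dx": 0,"dy": -0.2,"dz": 3.2,"rx": 0,"ry": 0,"rz": 0,"gripper": 4.0},
  {"dx": 0,"dy": -0.2,"dz": 4.7,"rx": 0,"ry": 0,"rz": 0,"gripper": 4.0},
  {"dx": 0,"dy": -0.2,"dz": 5.9,"rx": 0,"ry": 0,"rz": 0,"gripper": 4.0},
  {"dx": 0,"dy": -0.2,"dz": 6.6,"rx": 0,"ry": 0,"rz": 0,"gripper": 4.0},
  {"dx": 0,"dy": -0.2,"dz": 6.9,"rx": 0,"ry": 0,"rz": 0,"gripper": 4.0},
  {"dx": 0,"dy": -0.2,"dz": 6.9,"rx": 0,"ry": 0,"rz": 0,"gripper": 4.0},
])

```text
time: 27.0
tcp_pos: [549.0, -112.2, 155.3]
tcp_rot: [[-0.993, -0.114, 0.0], [-0.114, 0.993, -0.001], [-0.0, -0.001, -1.0]]
ft_force: [-0.4, -0.1, -1.3]
opening: 44.7
```

```bash
python3 - <<'E'
from h import *
st()
im,d=get_image("side"); crop(im,220,140,360,245,5,"pics/s12.png")
E
```

```text
t 27.00 tcp [ 549.  -112.2  155.3] yaw 6.56 tilt 0.04 roll -0.04 F [-0.4 -0.1 -1.3] open 44.7 q [ 0.52  0.8  -0.7   1.83  0.72  0.78  1.12]
grip [ 549.  -112.2  174.3]
```

View pics/s12.png

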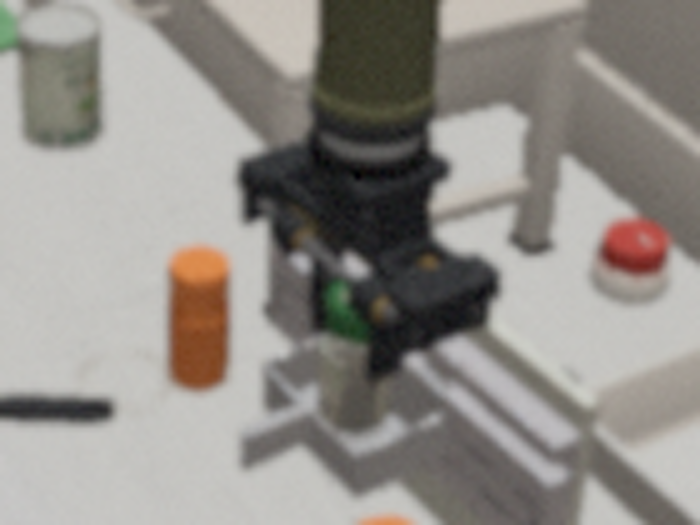

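Emit:
move_arm([
  {"dx": 0,"dy": 0,"dz": 0.15,"rx": 0,"ry": 0,"rz": 0,"gripper": 4.0},
  {"dx": 0,"dy": 0,"dz": 0.3,"rx": 0,"ry": 0,"rz": 0,"gripper": 4.0},
  {"dx": 0,"dy": 0,"dz": 0.4,"rx": 0,"ry": 0,"rz": 0,"gripper": 4.0},
  {"dx": 0,"dy": 0,"dz": 0.4,"rx": 0,"ry": 0,"rz": 0,"gripper": 4.0},
])

```text
time: 27.45
tcp_pos: [549.0, -112.5, 151.6]
tcp_rot: [[-0.994, -0.114, 0.0], [-0.114, 0.994, -0.001], [-0.0, -0.001, -1.0]]
ft_force: [-0.8, -0.5, -0.6]
opening: 45.0
```

```bash
python3 -c "
from h import *
st()"
```

```text
t 27.45 tcp [ 549.  -112.5  151.6] yaw 6.53 tilt 0.07 roll -0.06 F [-0.8 -0.5 -0.6] open 45.0 q [ 0.52  0.81 -0.7   1.83  0.72  0.78  1.12]
grip [ 549.  -112.5  170.6]
```

Emit:
move_arm([
  {"dx": 0,"dy": 0,"dz": 0.05,"rx": 0,"ry": 0,"rz": 0,"gripper": 4.0},
  {"dx": 0,"dy": 0,"dz": 0.1,"rx": 0,"ry": 0,"rz": 0,"gripper": 4.0},
  {"dx": 0,"dy": 0,"dz": 0.1,"rx": 0,"ry": 0,"rz": 0,"gripper": 4.0},
])

```text
time: 27.75
tcp_pos: [549.0, -112.4, 150.6]
tcp_rot: [[-0.993, -0.114, 0.0], [-0.114, 0.993, -0.001], [-0.0, -0.001, -1.0]]
ft_force: [0.7, -0.1, -1.6]
opening: 45.2
```

```bash
python3 -c "
from h import *
st()"
```

```text
t 27.75 tcp [ 549.  -112.4  150.6] yaw 6.54 tilt 0.06 roll -0.06 F [ 0.7 -0.1 -1.6] open 45.2 q [ 0.52  0.81 -0.69  1.83  0.73  0.77  1.12]
grip [ 549.  -112.4  169.6]
```

Emit:
move_arm([
  {"dx": 0,"dy": 0,"dz": 0.05,"rx": 0,"ry": 0,"rz": 0,"gripper": 4.0},
  {"dx": 0,"dy": 0,"dz": 0.1,"rx": 0,"ry": 0,"rz": 0,"gripper": 4.0},
  {"dx": 0,"dy": 0,"dz": 0.1,"rx": 0,"ry": 0,"rz": 0,"gripper": 4.0},
])

```text
time: 28.05
tcp_pos: [549.0, -112.5, 149.5]
tcp_rot: [[-0.994, -0.114, 0.0], [-0.114, 0.994, -0.001], [-0.0, -0.001, -1.0]]
ft_force: [-0.0, 1.2, -0.8]
opening: 45.1
```

```bash
python3 -c "
from h import *
st()"
```

```text
t 28.05 tcp [ 549.  -112.5  149.5] yaw 6.53 tilt 0.06 roll -0.05 F [-0.   1.2 -0.8] open 45.1 q [ 0.52  0.81 -0.69  1.83  0.73  0.77  1.11]
grip [ 549.  -112.4  168.5]
```

Emit:
move_arm([
  {"dx": 0,"dy": 0,"dz": 0.04,"rx": 0,"ry": 0,"rz": 0,"gripper": 4.0},
  {"dx": 0,"dy": 0,"dz": 0.08,"rx": 0,"ry": 0,"rz": 0,"gripper": 4.0},
  {"dx": 0,"dy": 0,"dz": 0.08,"rx": 0,"ry": 0,"rz": 0,"gripper": 4.0},
])

```text
time: 28.35
tcp_pos: [549.1, -112.4, 149.3]
tcp_rot: [[-0.993, -0.114, 0.001], [-0.114, 0.993, -0.001], [-0.001, -0.001, -1.0]]
ft_force: [-2.3, 0.7, 4.5]
opening: 45.3
```

```bash
python3 -c "
from h import *
st()"
```

```text
t 28.35 tcp [ 549.1 -112.4  149.3] yaw 6.54 tilt 0.09 roll -0.08 F [-2.3  0.7  4.5] open 45.3 q [ 0.52  0.81 -0.69  1.83  0.73  0.77  1.11]
grip [ 549.1 -112.4  168.3]
```

Emit:
move_arm([
  {"dx": 0,"dy": 0,"dz": -0.04,"rx": 0,"ry": 0,"rz": 0,"gripper": 4.0},
  {"dx": 0,"dy": 0,"dz": -0.05,"rx": 0,"ry": 0,"rz": 0,"gripper": 4.4},
  {"dx": 0,"dy": 0,"dz": -0.05,"rx": 0,"ry": 0,"rz": 0,"gripper": 4.8},
  {"dx": 0,"dy": 0,"dz": -0.05,"rx": 0,"ry": 0,"rz": 0,"gripper": 5.5},
  {"dx": 0,"dy": 0,"dz": -0.05,"rx": 0,"ry": 0,"rz": 0,"gripper": 6.5},
  {"dx": 0,"dy": 0,"dz": -0.05,"rx": 0,"ry": 0,"rz": 0,"gripper": 7.0},
  {"dx": 0,"dy": 0,"dz": -0.05,"rx": 0,"ry": 0,"rz": 0,"gripper": 7.0},
])

```text
time: 29.05
tcp_pos: [549.1, -112.4, 149.3]
tcp_rot: [[-0.993, -0.114, 0.0], [-0.114, 0.993, -0.001], [-0.0, -0.001, -1.0]]
ft_force: [-0.1, -0.2, 0.3]
opening: 70.0
```

```bash
python3 -c "
from h import *
st()
im,d=get_image('wrist'); cv2.imwrite('pics/w13.png',im[:,:,::-1])"
```

```text
t 29.05 tcp [ 549.1 -112.4  149.3] yaw 6.54 tilt 0.06 roll -0.05 F [-0.1 -0.2  0.3] open 70.0 q [ 0.52  0.81 -0.69  1.83  0.73  0.77  1.11]
grip [ 549.1 -112.4  168.3]
```

View pics/w13.png

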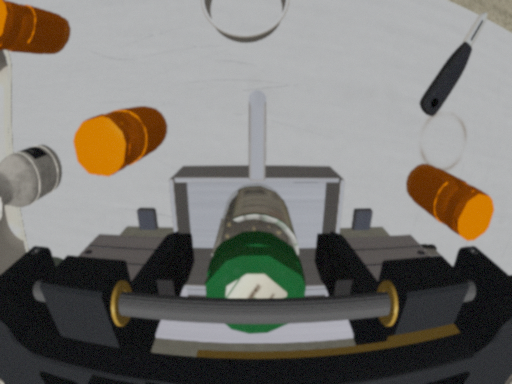

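The jar is standing free between the open fingers, with its lid at about (255,275) and a finger on each side. I'll retreat straight up.

Emit:
move_arm([
  {"dx": 0,"dy": 0,"dz": -0.4,"rx": 0,"ry": 0,"rz": 0,"gripper": 7.0},
  {"dx": 0,"dy": 0,"dz": -1.5,"rx": 0,"ry": 0,"rz": 0,"gripper": 7.0},
  {"dx": 0,"dy": 0,"dz": -3.5,"rx": 0,"ry": 0,"rz": 0,"gripper": 7.0},
  {"dx": 0,"dy": 0,"dz": -6.0,"rx": 0,"ry": 0,"rz": 0,"gripper": 7.0},
  {"dx": 0,"dy": 0,"dz": -8.5,"rx": 0,"ry": 0,"rz": 0,"gripper": 7.0},
  {"dx": 1.0,"dy": 0,"dz": -10.5,"rx": 0,"ry": 0,"rz": 0,"gripper": 7.0},
  {"dx": 3.5,"dy": 0,"dz": -12.0,"rx": 0,"ry": 0,"rz": 0,"gripper": 7.0},
  {"dx": 7.0,"dy": 0,"dz": -13.0,"rx": 0,"ry": 0,"rz": 0,"gripper": 7.0},
  {"dx": 10.0,"dy": 0,"dz": -13.5,"rx": 0,"ry": 0,"rz": 0,"gripper": 7.0},
  {"dx": 11.5,"dy": 0,"dz": -13.5,"rx": 0,"ry": 0,"rz": 0,"gripper": 7.0},
])

```text
time: 30.1
tcp_pos: [432.5, -125.7, 285.6]
tcp_rot: [[-0.993, -0.114, 0.0], [-0.114, 0.993, -0.003], [-0.0, -0.003, -1.0]]
ft_force: [-0.0, -0.3, 0.3]
opening: 70.0
```

```bash
python3 - <<'E'
from h import *
st()
im,d=get_image("side"); crop(im,200,140,360,260,5,"pics/s14.png");np.save("s14.npy",d)
im,d=get_image("wrist"); cv2.imwrite('pics/w14.png',im[:,:,::-1])
im,d=get_image("top"); cv2.imwrite('pics/t14.png',im[:,:,::-1]);np.save("t14.npy",d)
import chk; chk.check("s14.npy","t14.npy")
from scipy.optimize import least_squares
C=cloud("side",np.load("s14.npy"));t=(549,-112)
o=[]
for a,b in ((128,145),(145,165),(165,185)):
    M=(abs(C[...,0]-t[0])<30)&(abs(C[...,1]-t[1])<30)&(C[...,2]>a)&(C[...,2]<b);P=C[M]
    r=least_squares(lambda c:np.hypot(P[:,0]-c[0],P[:,1]-c[1])-22.5,t,loss="soft_l1");print(a,b,len(P),r.x.round(1))
E
```

```text
t 30.10 tcp [ 432.5 -125.7  285.6] yaw 6.54 tilt 0.18 roll -0.18 F [-0.  -0.3  0.3] open 70.0 q [ 0.76  0.5  -0.88  1.99  0.51  0.88  1.29]
grip [ 432.5 -125.7  304.6]
side backin 63 -3.26 [ 0.71 -1.36] [ -3.3 -18.8 115.3] 0.92
side frontout 67 -70.17 [-0.08 -1.78] [-70.2 -10.  103.9] 0.9
top floor 246 87.27 [ 1.17 -0.29] [-39.9   7.   87.3] 1.73
top backin 55 -3.67 [ 0.06 -1.  ] [-3.70e+00 -1.00e-01  1.14e+02] 0.28
top frontout 32 -68.55 [  0.78 -12.12] [-68.6   3.1 100.3] 2.34
128 145 61 [ 548.4 -110.6]
145 165 73 [ 548.8 -110.5]
165 185 65 [ 548.9 -109.8]
```

View pics/s14.png

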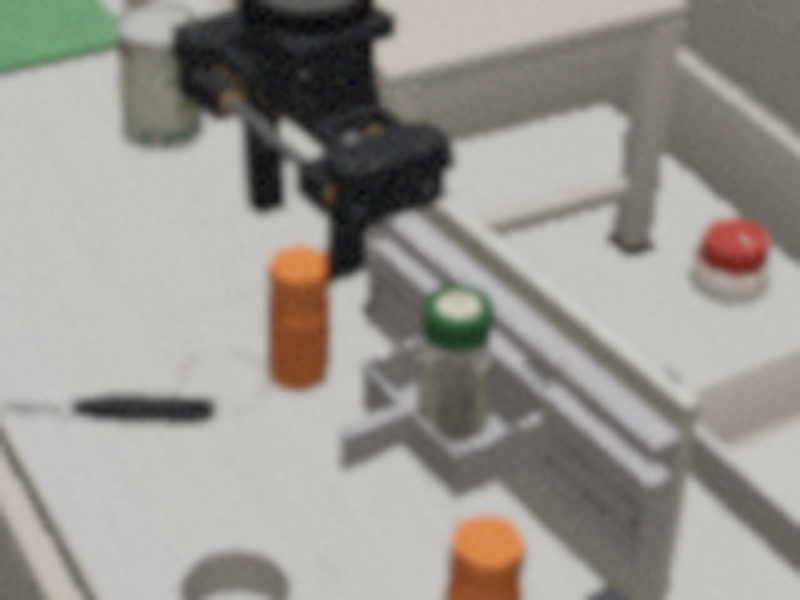

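View pics/t14.png

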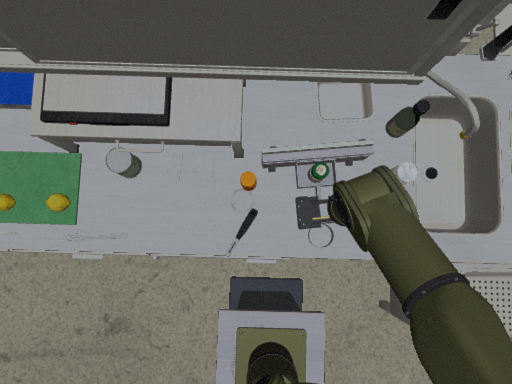

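View pics/w14.png

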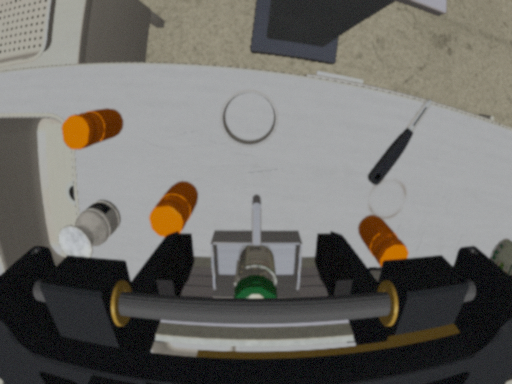

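```bash
python3 - <<'E'
from h import *
a=cv2.imread("pics/side0.png").astype(int);im,_=get_image("side");b=im[:,:,::-1].astype(int)
cv2.imwrite("pics/s15.png",b.astype(np.uint8))
d=cv2.GaussianBlur(abs(a-b).max(2).astype(np.float32),(5,5),0);cv2.imwrite("pics/diff.png",np.clip(d*4,0,255).astype(np.uint8))
print(arm.state()["time"])
E
```

```text
30.3
```

View pics/diff.png

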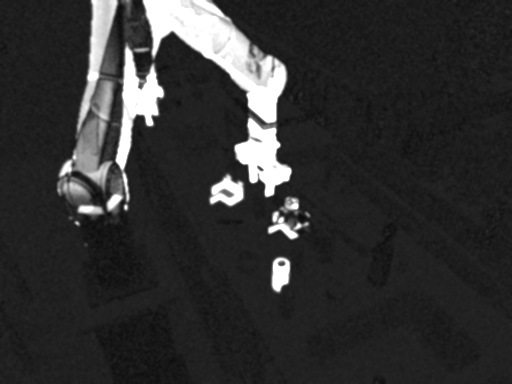

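The difference picture shows changes only at the bin's old place (227,190), the jar's old place (281,273), the hung bin with the jar (290,215), and the arm itself. Nothing else has moved. The gripper is clear, so I'll hand in.

```bash
python3 -c "
from workcell import arm
print(arm.job_done())"
```

```text
the job is handed in; nothing more can be done
None
```

The bin is hanging on the rail with both tongues in the groove, and the spice jar stands upright inside it. I handed the job in at about 30 s, with the gripper open and touching nothing.

- **Hanging the bin:** I picked it up by the tab and tipped its front up about 41°. I felt for the rail face and the underside of the lip at a few newtons. Then I slid the tongues in, rotated the bin down onto the groove floor and let go. The largest force I saw at the panel was about 5 N.
- **Groove height:** The cameras put the groove floor at about 137 mm. The feel contact was about 1 mm off my estimate, which I took as the bin's tilt in the grip being slightly off.
- **Placing the jar:** I lowered it until it touched the bin floor at about 5 N, eased back and released it.

Last checks:
- **Seating:** The bin floor is at about 87.3 mm where about 87.2 mm is expected for a fully seated bin. The back is at the rail face.
- **Jar:** It is upright within measurement noise and roughly centred in the bin.
- **Other things on the worktop:** A before-and-after side image shows only the bin, the jar and the arm changed.
- **Not perfectly level:** Depth readings show the bin's front about 1.1° low (1 to 1.8° depending on the surface measured). This matches the 1.5 mm of play between the tongue and the lip, so the back is not exactly flat against the rail.

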